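Load the next die from the flow rack and lock it

ROBOT

A 7-joint arm with a two-finger parallel gripper is mounted at the origin on the work surface. World frame = base frame: x ahead of the robot, y to its left, z up, the work surface at z = 0. Lengths are in m, angles in rad, forces in N, time in s.
With the tool pointing down it reaches from about 0.425 to 0.875 m from the base axis. Payload 4.7 kg.
Tool frame: the origin (TCP) lies midway between the tips of the shut fingers; the grasp point (between the pads) lies 19 mm behind it; z points along the fingers, y is the direction in which the jaws open and shut (so a half turn about z gives the same grasp; the last joint's range is limited). The gripper opens to 87 mm and grips with 3 to 60 N. Pads are 19 mm wide; open, the fingers measure 117 mm over their backs; the gripper's body (75 mm by 190 mm) begins 51 mm behind the grasp point.
Start: joints at [-1.301, 0.321, -0.07, 1.45, 0.023, 1.371, -0.057], TCP at [0.164, 0.629, 0.223] pointing down, gripper open.
Joint ranges: [-2.86, 2.86], [-0.3, 2.09], [-1.38, 1.24], [0.06, 2.45], [-1.56, 4.7], [0.09, 2.05], [-2.69, 2.69]. Speed limits (rad/s): [2.57, 2.57, 3.14, 3.14, 3.14, 3.14, 3.14].

INTERFACE

Orientations are given as a rotation vector (axis times angle).
In Python, from bench import monitor, eyes, order gives the robot as it stands. The module is installed in compiled form; this text tells all that it offers.
- The arm moves only by the shell command python3 -m pendant 'ROWS' [FORCE]. ROWS is JSON, a list of rows, each a list of 3 entries, a list of its own where there are three numbers: the turn, a rotation vector about the tool's x, y, z in degrees, then the shift along the tool's x, y, z in m, then the gripper command: -1 is fully open, 1 is shut, values between are in proportion. In form: [[[rx, ry, rz], [tx, ty, tz], hand], ...]. A call has 1 to 8 rows; each row shifts and turns the commanded pose from where the row before left it, along the tool's axes as they then stand; what a row does not reach is not made up. A row lasts 1/8 s, in which the tool goes at most 62.5 mm and 10.7 degrees, less where a joint would pass 70% of its speed; a pose out of reach is approached as far as the arm can. A call is refused whole if a number of a shift passes 0.0625 or a number of a turn 10.7, either way. A call with a gripper value outside its range is refused whole. The fingers move at their own pace and stop on an object; FORCE is the grip in N (left out, the last holds). Time passes only in rows, so rows that do not move let the fingers close. It gives the time, the measured TCP pose, the force and the opening at its end, in the units of the state.
- monitor.get_state(): the state, without advancing time (a new reading comes with each control period).
- eyes.get_image(name): name is "scene" or "side" or "wrist"; returns a dict with "color" (384x512x3 uint8, red, green, blue), "range_z" (384x512 float32, m along the optical axis (not along the pixel's ray), 0 where there is no reading), "fx", "fy", "cx", "cy" (pixels), "world_to_cam" (4x4, takes a point from world to camera coordinates). Camera axes: x right, y up, looking along -z (the intrinsics and any distortion apply to the point x, -y, -z); pixel columns grow to the right and rows downward; lengths in m; the calibration is good to about 2 mm. The wrist camera is an equidistant fisheye: a pixel r from the principal point sees the ray r / f radians off the axis. A picture is of the moment at which its call begins.
- order.close_job(): hands the job in, once; it reports no verdict.
The state is a dict: "time": time; "joint_positions": joint angles; "qd": joint speeds; "joint_torque": joint torques, N m; "position": TCP position; "tool_rot": TCP orientation; "ft_force": force on the tool from outside, world axes, zero at the start; "torque": the same for the moment, N m; "grip_width": opening from 0.0 (shut) to 1.0 (fully open).
Only numpy, scipy, OpenCV 4.12 (cv2) and the standard library are available. Lean on these libraries where they do the work, as an engineer would, in place of code of your own. Each camera call takes 0.05 s, during which the arm holds its last target.

TASK

Take the front die out of the sloped roller lane, so that the dies behind it roll forward, and set it down gently in the pocket of the press bed with its hole over the hole in the bed. Then drop the long lock pin through the die into the bed until its head rests on the die, and let go. Leave the other dies in the lane, the short pin in its block, and the steel collet where it stands.

Things in the scene. Friction and masses are not known exactly. Their poses are not given: they have to be found in the camera images.
- rack: Fixed aluminium flow rack, one lane of free-turning grey rollers, 290 long (x), 62 wide, turned only about the vertical. Origin on the table under the front die's place. +x points to the rear, up the lane; the lane slopes 10 degrees down to -x, to a front stop 14 high above the rollers. Side walls 50 apart inside, 10 above the rollers. Dies roll down slowly by gravity (1 to 3 s a place).
- lane_front (a point): Point on the roller plane, 55 mm above the table, where the underside centre of the front die rests; axes as rack (not sloped).
- lane_second (a point): The same for the second place, 74.5 mm farther up the lane.
- die_front: Front (lowest) of three like steel dies in the lane, 0.3 to 0.52 kg: flat block 74 (x) by 46 (y) by 20 thick; on top an upright rib 26 (x) by 14 (y), 28 high, centred at x = +12; a through hole of 13 diameter at x = -25. Take it by the rib, across y. Origin: centre of the underside; x along its length, up the lane at the start (hole end downhill), z up. In the lane it is pitched like the lane.
- die_hole (a point): Axis of the front die's hole at its underside, (-25, 0, 0) in the die's frame.
- die_rib (a point): Centre of the top of the front die's rib, (12, 0, 48) in the die's frame.
- die_second: The die behind it, same shape; must roll forward into the front place.
- die_third: The rear die, same shape; must roll forward into the second place.
- press: Fixed grey bed of a small press: plate 130 (x) by 90 (y), 26 high, origin on the table under the pocket's centre, turned only about the vertical. Steel bars 8 high round a pocket 78 (x) by 50 (y), open at the top, for the die, with 2 mm play all round, die x along bed x. Behind it (x = +90 to +165) stands a head 60 to 81 high, 100 wide.
- bed_seat (a point): Centre of the pocket's floor, 26 mm above the table; axes of the press. The die's origin goes here.
- bed_hole (a point): Mouth of the bed's vertical hole at the pocket's floor, 13 diameter, 26 deep, at (-25, 0) from bed_seat.
- pin_block: Fixed dark wooden block 50 (x) by 100 (y) by 30 high, origin under its centre, with two holes of 10.5 diameter, 22 deep, at y = +29 and -29, x = 0. One pin stands in each, tip down; which is in which hole changes.
- long_pin: Long steel lock pin (stands higher, its top 84 above the table): shank 9 diameter, 44 long, chamfered tip, then a round grip head 18 diameter, 32 tall. Origin at the tip; z up along the pin. 60 g. Stands loosely, tilted up to about 0.07 rad.
- pin_head (a point): Centre of the top of the long pin's head, 76 above its tip.
- short_pin: Short pin, the same but shank 28 long (top 68 above the table). Leave it.
- collet_a: Bystander: steel collet standing on the bench, 32 diameter, 56 tall; origin under its centre.
Not all that is in view belongs to the job. Leave any green or yellow look-alike of the die_front alone.

How it is judged:
On the way, in this order (a step that is already met when the one before it is completed fails the run):
1. the front die is out of the lane and the second die has rolled into the front place (distance between die_front and lane_front above 0.08 m and distance between die_second and lane_front below 0.012 m), for 0.2 s.
2. the die lies in the pocket of the bed, its hole over the bed's hole (horizontal distance between die_front and bed_seat below 0.006 m and horizontal distance between die_hole and bed_hole below 0.006 m and z of die_front in the frame of bed_seat below 0.004 m and angle between die_front's own z axis and vertical below 0.06 rad), for 0.2 s.
At the end, for the whole second after the job is handed in: Die flat in the pocket (centre and hole within 6 mm, tilt < 0.06 rad, < 4 mm off the floor); long pin through both, tip 19 mm or more below the pocket floor (home is 24), within 6 mm of the hole axis, tilt < 0.2; second and third dies within 12 and 14 mm of the first and second places; at rest (all of step 2 and horizontal distance between long_pin and bed_hole below 0.006 m and z of long_pin in the frame of bed_seat below -0.019 m and angle between long_pin's own z axis and vertical below 0.2 rad and distance between die_second and lane_front below 0.012 m and distance between die_third and lane_second below 0.014 m and linear speed of each of die_front, long_pin, die_second below 0.02 m/s); the robot touches nothing.
It fails at once if a rear die lifted out of the lane (z of die_second in the frame of lane_front above 0.04 m or z of die_third in the frame of lane_front above 0.055 m).
It fails at once if the die dropped or rammed into the bed (over 80 N) (contact force between die_front and press above 80 N).
It fails at once if the short pin taken or knocked out of its place (moved over 20 mm) (distance of short_pin from where it was at the start of the episode above 0.02 m).
It fails at once if the collet pushed over 30 mm (distance of collet_a from where it was at the start of the episode above 0.03 m).
It also fails if it takes over 70 s, if anything falls off the work surface, if the arm or the gripper's body presses on something with over 40 N, if the wrist force passes 120 N, or if a joint passes its speed limit or range.

## Working session

There is one attempt and no reset: what is moved stays moved. The work goes in short steps, Python scripts to look and compute and a shell command to move; the robot and the scene stay as the last step left them, time stands still between calls to the robot, and variables do not carry over. Pictures are saved under pics/ and viewed, and the job is handed in when it is done.

```bash
mkdir -p pics; ls
python3 - <<'E'
from bench import monitor, eyes
import cv2, numpy as np, pickle
s=monitor.get_state(); print({k:np.round(v,3).tolist() for k,v in s.items()})
for n in ["scene","side","wrist"]:
    im=eyes.get_image(n); pickle.dump(im,open(f"{n}0.pkl","wb"))
    cv2.imwrite(f"pics/{n}0.png",cv2.resize(im["color"][:,:,::-1],(768,576),interpolation=cv2.INTER_CUBIC))
    print(n,im["fx"],im["fy"],im["cx"],im["cy"],np.round(im["world_to_cam"],3).tolist(), [k for k in im])
E
```

```text
pics
{'time': 0.0, 'joint_positions': [-1.301, 0.322, -0.07, 1.452, 0.023, 1.371, -0.057], 'qd': [0.001, -0.0, 0.0, 0.0, 0.0, -0.001, -0.001], 'joint_torque': [-0.001, -49.129, -0.404, -31.253, -0.064, 0.044, 0.0], 'position': [0.164, 0.628, 0.221], 'tool_rot': [-0.401, -3.116, 0.003], 'ft_force': [-0.058, 0.37, -0.488], 'torque': [0.005, 0.031, -0.016], 'grip_width': 1.001}
scene 372.4391398306544 372.4391398306544 255.8991044129058 193.74723737477055 [[-0.184, 0.983, -0.002, 0.05], [-0.784, -0.145, 0.603, 0.393], [0.593, 0.113, 0.797, -1.16], [0.0, 0.0, 0.0, 1.0]] ['color', 'range_z', 'fx', 'fy', 'cx', 'cy', 'world_to_cam']
side 350.9460114735449 350.9460114735449 256.13293645093967 187.2299642724548 [[0.978, -0.21, 0.006, -0.52], [0.136, 0.659, 0.74, -0.162], [-0.159, -0.723, 0.673, -0.71], [0.0, 0.0, 0.0, 1.0]] ['color', 'range_z', 'fx', 'fy', 'cx', 'cy', 'world_to_cam']
wrist 297.3186396354542 297.3186396354542 253.97365758808618 189.64227041248515 [[0.253, 0.967, -0.001, -0.651], [-0.932, 0.243, -0.269, 0.032], [-0.26, 0.069, 0.963, -0.39], [0.0, 0.0, 0.0, 1.0]] ['color', 'range_z', 'fx', 'fy', 'cx', 'cy', 'world_to_cam']
```

View pics/scene0.png

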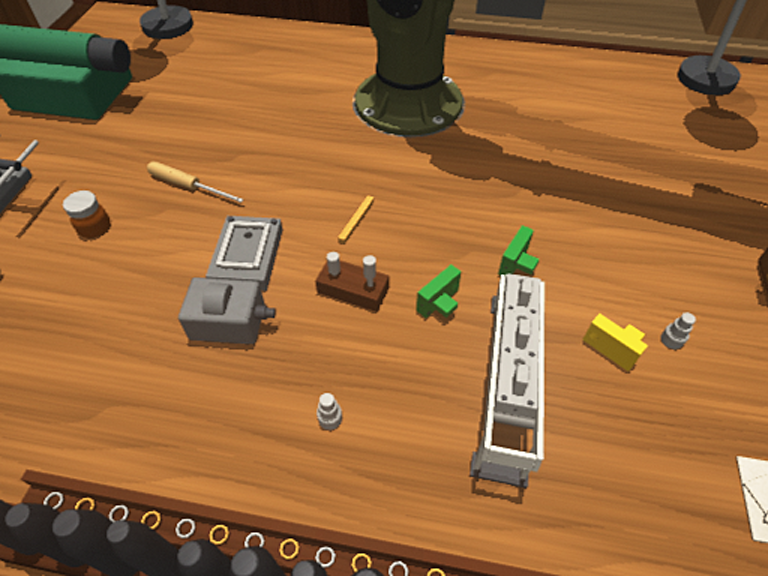

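View pics/side0.png

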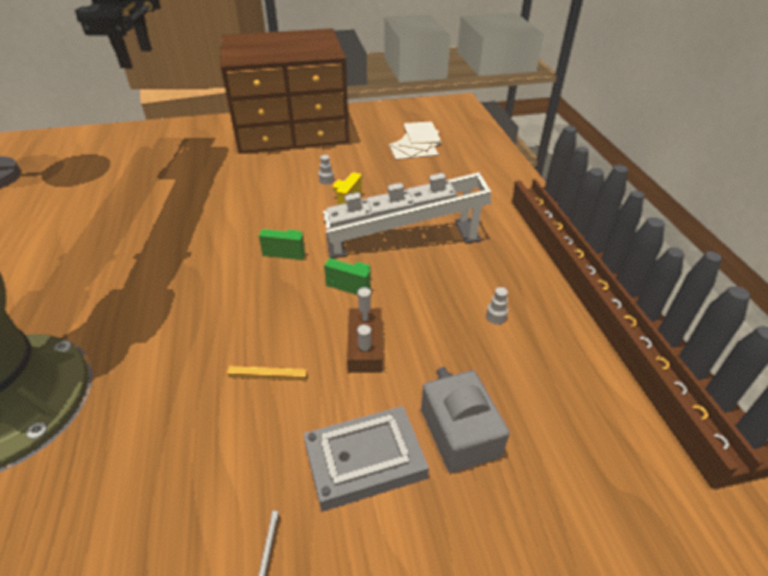

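View pics/wrist0.png

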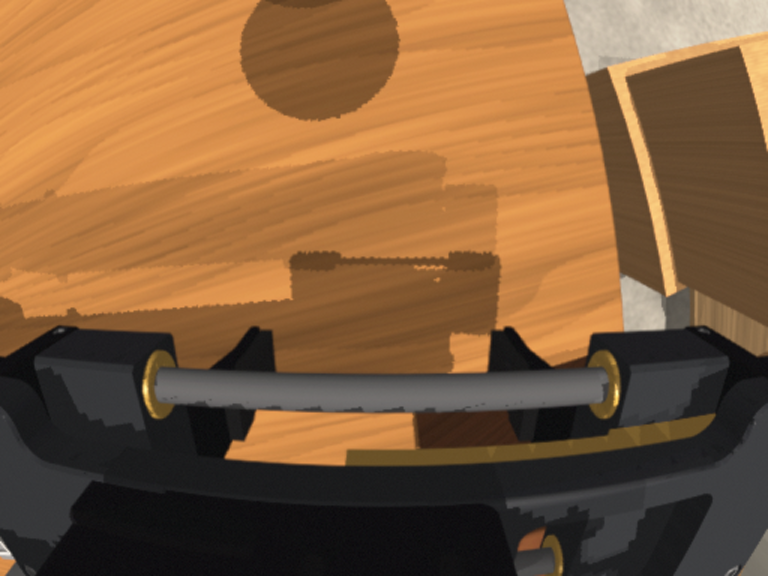

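The scene view shows the rack with its low end toward the robot. Ribs in the 768x576 view are at front die (524,290), second (522,330) and third (521,378). The press is at (245,245) with its head at (220,305). The pin block is at (352,285), with pin heads at (333,262) and (369,268).

Things that could be mistaken for the front die:
- the green dies at (518,250) and (440,290)
- the yellow one at (615,340)
- the steel dies behind it at (522,330) and (521,378)

I choose the steel die at the low end, rib (524,290). There are two collet-like objects, at (328,410) and (680,330), and I'll avoid both.

```bash
cat > h.py <<'E'
import numpy as np, cv2, pickle
def load(n): return pickle.load(open(n+".pkl","rb"))
def ray(im,u,v,fish=False):
    x=(u-im["cx"])/im["fx"]; y=(v-im["cy"])/im["fy"]
    if fish:
        r=np.hypot(x,y); k=np.sin(r)/r if r>1e-9 else 1; d=np.array([x*k,-y*k,-np.cos(r)])
    else: d=np.array([x,-y,-1.])
    T=im["world_to_cam"]; R=T[:3,:3]; c=-R.T@T[:3,3]
    return c,R.T@d
def on_plane(im,u,v,z,fish=False):
    c,d=ray(im,u,v,fish); return c+d*(z-c[2])/d[2]
def cloud(im):
    u,v=np.meshgrid(np.arange(im["color"].shape[1]),np.arange(im["color"].shape[0]))
    z=im["range_z"]; P=np.stack([(u-im["cx"])/im["fx"]*z,-(v-im["cy"])/im["fy"]*z,-z],-1)
    T=im["world_to_cam"]; W=(P-T[:3,3])@T[:3,:3]; W[z<=0]=np.nan
    return W
def proj(im,p,fish=False):
    q=im["world_to_cam"][:3,:3]@np.asarray(p)+im["world_to_cam"][:3,3]
    x,y,z=q[0],-q[1],-q[2]
    if fish:
        r=np.hypot(x,y); t=np.arctan2(r,z); k=t/r
        return im["cx"]+im["fx"]*x*k, im["cy"]+im["fy"]*y*k
    return im["cx"]+im["fx"]*x/z, im["cy"]+im["fy"]*y/z
def crop(im,u0,v0,u1,v1,s,name):
    c=im["color"][v0:v1,u0:u1,::-1]
    cv2.imwrite(name,cv2.resize(c,None,fx=s,fy=s,interpolation=cv2.INTER_CUBIC))
E
python3 - <<'E'
from h import *
s=load("scene0"); d=load("side0")
crop(s,300,140,400,340,3,"pics/c_rack.png")
crop(s,110,130,270,240,5,"pics/c_press.png")
crop(d,150,100,350,340,2.5,"pics/c_side.png")
for n,im in(("scene",s),("side",d)):
    W=cloud(im); z=W[...,2]
    # table check
    print(n, "table z", np.nanmedian(z[(np.abs(z)<.02)]))
    # bird-eye height map
    H=np.zeros((500,700),np.float32)
    m=(W[...,0]>.3)&(W[...,0]<.95)&(np.abs(W[...,1])<.7*1)&(z>.01)&(z<.2)
    P=W[m]
    print(len(P))
    for x,y,zz in P:
        i=int((x-.3)*700);j=int((y+.5)*700)
        if 0<=i<500 and 0<=j<700: H[i,j]=max(H[i,j],zz)
    cv2.imwrite(f"pics/bev_{n}.png",cv2.applyColorMap(np.clip(H*1800,0,255).astype(np.uint8),cv2.COLORMAP_JET))
E
```

```text
scene table z 0.0013610631687658538
26767
side table z 0.0014878100694074952
34081
```

View pics/c_rack.png

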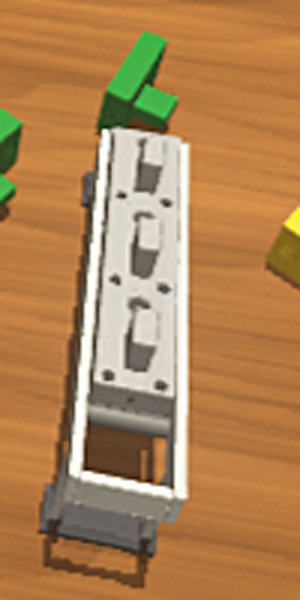

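View pics/c_press.png

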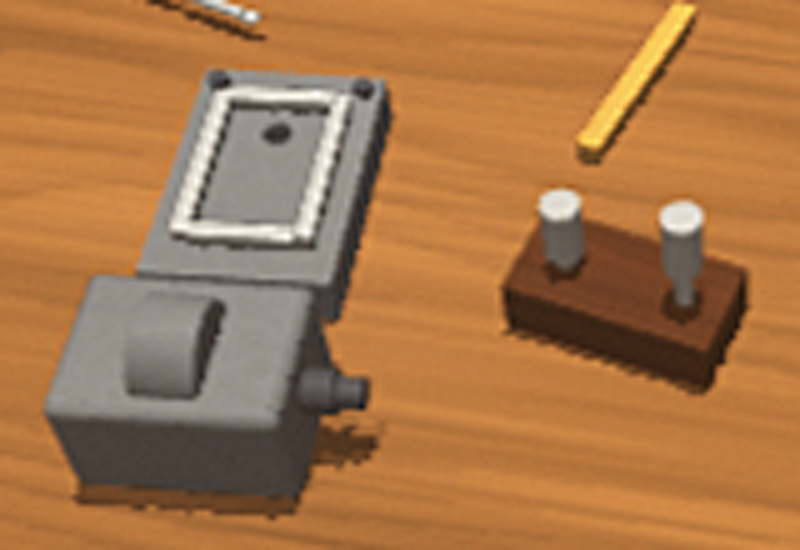

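View pics/c_side.png

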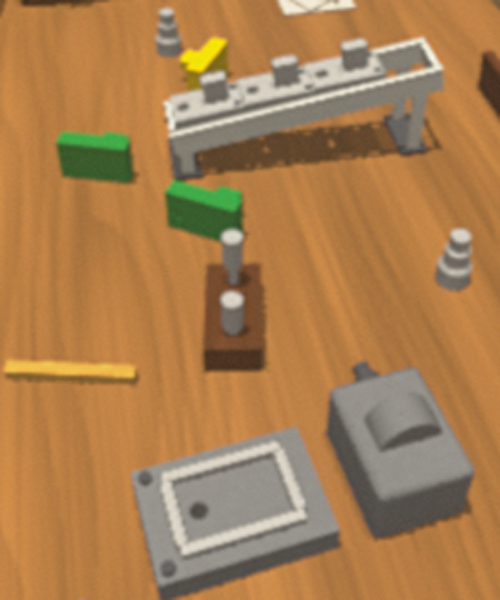

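View pics/bev_scene.png

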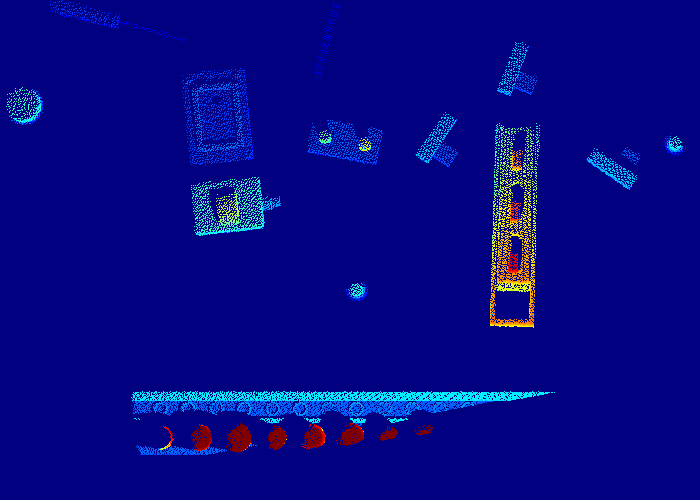

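The crops confirm the choice. The steel die at the low front of the lane is rib (150,160) in the rack crop, with the green look-alike beyond the end at (145,90). The long pin is the one standing higher, right in the press crop at (682,215). Now I'll measure.

Run:
```python
from h import *
for n in("scene","side"):
    im=load(n+"0"); W=cloud(im); hsv=cv2.cvtColor(im["color"],cv2.COLOR_RGB2HSV)
    print("==",n)
    reg=lambda x0,x1,y0,y1:(W[...,0]>x0)&(W[...,0]<x1)&(W[...,1]>y0)&(W[...,1]<y1)
    # press bars: bright, low-saturation
    m=reg(.38,.55,-.25,-.12)&(hsv[...,2]>175)&(hsv[...,1]<50)
    vs,us=np.nonzero(m); pts=np.array([on_plane(im,u,v,.034)[:2] for u,v in zip(us,vs)],np.float32)
    print("bars",len(pts),cv2.minAreaRect(pts), "z",np.nanmedian(W[m][:,2]))
    c=np.mean(pts,0); print(" mean",c)
    # bed plate
    m=reg(.36,.56,-.28,-.1)&(W[...,2]>.02)&(W[...,2]<.032)
    r=cv2.minAreaRect(W[m][:,:2].astype(np.float32)); print("plate",r,np.nanmedian(W[m][:,2]))
    # dark hole
    m=reg(.38,.55,-.25,-.12)&(hsv[...,2]<80)&(np.hypot(W[...,0]-.44,W[...,1]+.2)<.03)
    vs,us=np.nonzero(m); print("hole",len(us), on_plane(im,us.mean(),vs.mean(),.026) if len(us) else 0)
    # pin heads
    for y0,y1,h in((-.055,-.015,.068),(0,.045,.084)):
        m=reg(.46,.53,y0,y1)&(np.abs(W[...,2]-h)<.005)
        print("pin",m.sum(),np.nanmean(W[m],0), np.nanmin(W[m],0),np.nanmax(W[m],0))
    # block top
    m=reg(.44,.56,-.08,.07)&(W[...,2]>.024)&(W[...,2]<.036)
    print("block",cv2.minAreaRect(W[m][:,:2].astype(np.float32)))
    # lane: walls
    m=reg(.45,.8,.18,.3)&(W[...,2]>.04)&(W[...,2]<.16)&(hsv[...,1]<60)
    r=cv2.minAreaRect(W[m][:,:2].astype(np.float32)); print("rack",r)
    # rib tops
    for x0 in (.5,.57,.645):
        m=reg(x0,x0+.06,.22,.26)
        zz=W[...,2]-.1763*(W[...,0]-.5)
        m&=zz>np.nanmax(zz[m])-.006
        print("rib",m.sum(),np.nanmean(W[m],0),cv2.minAreaRect(W[m][:,:2].astype(np.float32)))
```

```text
== scene
bars 300 ((0.4652222990989685, -0.18926671147346497), (0.09358454495668411, 0.06665873527526855), 5.8154377937316895) z 0.035338654345144715
 mean [ 0.4682074 -0.1895545]
plate ((0.4835336208343506, -0.18686865270137787), (0.16685940325260162, 0.09361688047647476), 7.924145698547363) 0.027541715726267298
hole 30 [ 0.43495264 -0.20037169  0.026     ]
pin 53 [ 0.49696813 -0.03484181  0.06814113] [ 0.48706345 -0.04426867  0.0633519 ] [ 0.50505783 -0.0266346   0.07110946]
pin 57 [0.50778774 0.02187517 0.08434406] [0.49637957 0.01418231 0.07918606] [0.51549193 0.02971392 0.08778014]
block ((0.5012826919555664, -0.007291708141565323), (0.10099237412214279, 0.05249135568737984), 78.72628021240234)
rack ((0.6214664578437805, 0.235550194978714), (0.062156423926353455, 0.2906073033809662), 88.25154876708984)
rib 66 [0.52806327 0.2379356  0.10462848] ((0.5274298787117004, 0.2387377917766571), (0.013875925913453102, 0.02591399848461151), 88.9610595703125)
rib 78 [0.60170991 0.23603371 0.1163395 ] ((0.6009794473648071, 0.23634099960327148), (0.013856488279998302, 0.02646009624004364), 87
[... 695 characters left out ...]
2941 0.03086514 0.08739755]
block ((0.5005502700805664, -0.007397457957267761), (0.1010725125670433, 0.0499788299202919), 79.13412475585938)
rack ((0.6190269589424133, 0.2338920384645462), (0.06530706584453583, 0.2853557765483856), 89.18722534179688)
rib 42 [0.52662021 0.23686026 0.10433301] ((0.5266098380088806, 0.23822161555290222), (0.02431710809469223, 0.01409950852394104), 0.13852111995220184)
rib 40 [0.60016422 0.23435626 0.11624591] ((0.6004384756088257, 0.23511497676372528), (0.0251640435308218, 0.014773659408092499), 5.936358451843262)
rib 40 [0.6728162  0.23256995 0.12818598] ((0.6737525463104248, 0.23443855345249176), (0.015260621905326843, 0.02335963025689125), 75.96597290039062)
```

View pics/bev_side.png

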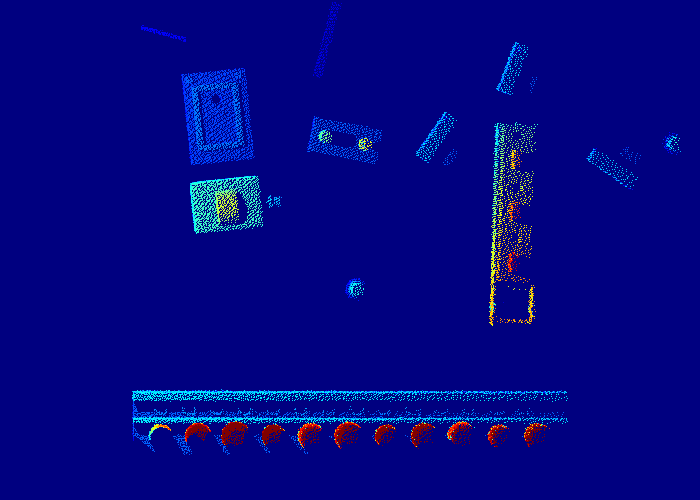

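Everything agrees with the given sizes. The front rib top measures z=0.1045 (expected 0.1044), rib spacing gives 74.6 mm, and the plate, bar and block sizes match. Next I'll work out the first move, to above the rack.

```bash
cat >> h.py <<'E'
from scipy.spatial.transform import Rotation as Ro
def tgt_rot(ydir_deg,pitch_deg=0):
    # tool y along world angle ydir; z down; then leaned by pitch: tool z=(sin p along x'...) x' = heading perpendicular
    a=np.radians(ydir_deg); y=np.array([np.cos(a),np.sin(a),0]); z=np.array([0,0,-1.]); x=np.cross(y,z)
    R=np.stack([x,y,z],1); return Ro.from_matrix(R)*Ro.from_euler('y',pitch_deg,degrees=True)
def plan(pos,rot):
    from bench import monitor
    s=monitor.get_state(); R=Ro.from_rotvec(s["tool_rot"]); p=np.array(s["position"])
    t=(R.inv()*rot).as_rotvec(degrees=True)
    print("t",round(s["time"],2),"pos",np.round(p,4),"f",np.round(s["ft_force"],2),"grip",round(float(s["grip_width"]),3))
    print(" turn (deg, tool)",np.round(t,2)," shift in present tool axes",np.round(R.inv().apply(pos-p),4)," in final axes",np.round(rot.inv().apply(np.array(pos)-p),4))
E
python3 - <<'E'
from h import *
R=tgt_rot(88.3); print(np.round(R.as_matrix(),3))
plan([.50,.238,.26],R)
E
```

```text
[[-1.    0.03  0.  ]
 [ 0.03  1.    0.  ]
 [ 0.    0.   -1.  ]]
t 0.15 pos [0.1644 0.6285 0.2217] f [ 1.42 -0.05 -0.17] grip 1.0
 turn (deg, tool) [ -0.08  -0.   -12.95]  shift in present tool axes [-0.4235 -0.2929 -0.0378]  in final axes [-0.347  -0.3803 -0.0383]
```

```bash
python3 -m pendant '[[[0,0,-6.5],[0,0,-0.02],-1],[[0,0,-6.5],[0,0,-0.018],-1],[[0,0,0],[-0.04,-0.044,0],-1],[[0,0,0],[-0.04,-0.044,0],-1],[[0,0,0],[-0.04,-0.044,0],-1],[[0,0,0],[-0.04,-0.044,0],-1],[[0,0,0],[-0.04,-0.044,0],-1],[[0,0,0],[-0.04,-0.044,0],-1]]' 20
python3 - <<'E'
from h import *
plan([.50,.238,.26],tgt_rot(88.3))
E
```

```text
time: 1.15
position: [0.3977, 0.3563, 0.2605]
tool_rot: [0.045, 3.141, 0.0]
ft_force: [0.3, 1.1, 0.3]
grip_width: 1.002
t 1.15 pos [0.3977 0.3563 0.2605] f [0.35 1.14 0.29] grip 1.002
 turn (deg, tool) [0.02 0.01 0.05]  shift in present tool axes [-0.1056 -0.1153  0.0005]  in final axes [-0.1057 -0.1152  0.0005]
```

```bash
python3 -m pendant '[[[0,0,0],[-0.04,-0.044,0],-1],[[0,0,0],[-0.04,-0.044,0],-1],[[0,0,0],[-0.015,-0.017,0],-1],[[0,0,0],[-0.01,-0.01,0],-1],[[0,0,0],[0,0,0],-1],[[0,0,0],[0,0,0],-1]]'
python3 - <<'E'
from h import *
from bench import eyes
plan([.50,.238,.26],tgt_rot(88.3))
im=eyes.get_image("wrist"); pickle.dump(im,open("wrist1.pkl","wb"))
cv2.imwrite("pics/wrist1.png",cv2.resize(im["color"][:,:,::-1],(768,576),interpolation=cv2.INTER_CUBIC))
print(proj(im,[.527,.238,.1044],True), -im["world_to_cam"][:3,:3].T@im["world_to_cam"][:3,3])
E
```

```text
time: 1.9
position: [0.4974, 0.2417, 0.2604]
tool_rot: [-0.041, -3.141, -0.001]
ft_force: [0.7, 0.6, -0.1]
grip_width: 0.999
t 1.9 pos [0.4974 0.2417 0.2604] f [ 0.66  0.62 -0.06] grip 0.999
 turn (deg, tool) [ 0.03 -0.04  0.19]  shift in present tool axes [-0.0027 -0.0037  0.0004]  in final axes [-0.0027 -0.0036  0.0004]
(np.float64(249.42781845315477), np.float64(202.35019030598016)) [0.42371542 0.24557173 0.42275752]
```

View pics/wrist1.png

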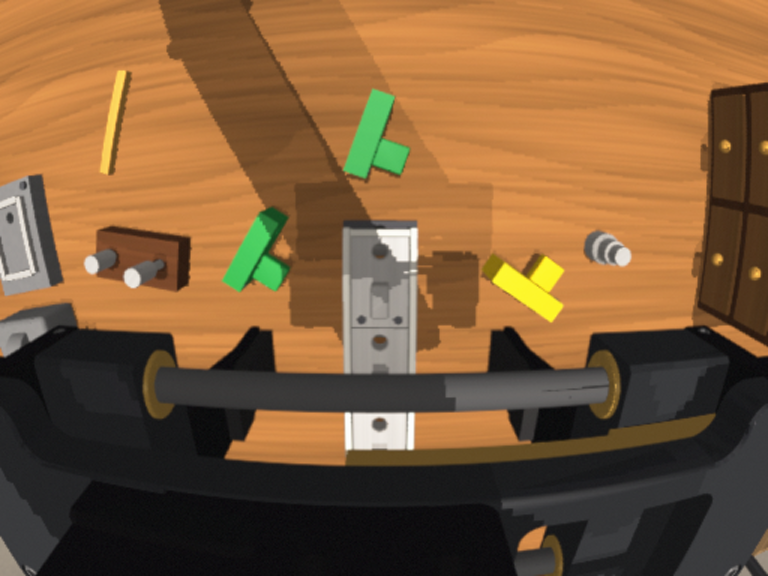

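The wrist view is centred on the front die, with its rib at about (379,300), hole at (380,252) and lane walls at u 343 and 417. I'll check that against the first estimate.

Run:
```python
from h import *
im=load("wrist1"); crop(im,215,135,295,310,3.4,"pics/c_w1.png")
# hole of front die top: dark blob near (253,168)
g=cv2.cvtColor(im["color"],cv2.COLOR_RGB2GRAY)
for (a,b,c,d) in((244,160,263,176),(244,220,263,236),(244,275,263,291)):
    r=g[b:d,a:c]; v,u=np.nonzero(r<70); print(len(u),u.mean()+a,v.mean()+b)
    print(on_plane(im,u.mean()+a,v.mean()+b,.0703+ (0 if b<200 else .013 if b<250 else .026),True))
# shaft/finger midline symmetrical?
W=None
```

```text
24 252.875 168.54166666666666
[0.49528259 0.24265766 0.0703    ]
14 252.64285714285714 226.57142857142858
[0.56541223 0.24047911 0.0833    ]
0 nan nan
[nan nan nan]<stdin>:6: RuntimeWarning: Mean of empty slice.
  ret = ret.dtype.type(ret / rcount)
<stdin>:7: RuntimeWarning: Mean of empty slice.
```

View pics/c_w1.png

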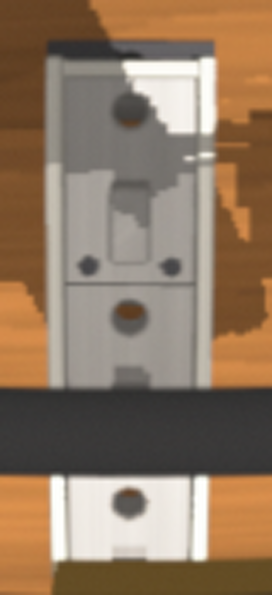

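Run:
```python
from h import *
R=tgt_rot(88.3,-10); print(R.as_matrix()[:,2])
g=np.array([.5312,.2395,.081])
plan(g-R.as_matrix()[:,2]*.06,R); plan(g,R)
```

```text
[ 0.17357175 -0.00515149 -0.98480775]
t 1.95 pos [0.4974 0.2417 0.2605] f [0.06 0.11 0.28] grip 1.001
 turn (deg, tool) [  0.05 -10.03   0.2 ]  shift in present tool axes [-0.0235 -0.0014  0.1204]  in final axes [-0.0022 -0.0012  0.1226]
t 1.95 pos [0.4974 0.2417 0.2605] f [0.06 0.11 0.28] grip 1.001
 turn (deg, tool) [  0.05 -10.03   0.2 ]  shift in present tool axes [-0.0339 -0.0014  0.1795]  in final axes [-0.0022 -0.0012  0.1826]
```

```bash
python3 -m pendant '[[[0,-5,0],[0,0,0],-1],[[0,-5,0.2],[0,0,0],-0.5],[[0,0,0],[-0.002,-0.001,0.04],-0.5],[[0,0,0],[0,0,0.04],-0.5],[[0,0,0],[0,0,0.04],-0.5],[[0,0,0],[0,0,0],-0.5],[[0,0,0],[0,0,0],-0.5]]'
python3 - <<'E'
from h import *
from bench import eyes
R=tgt_rot(88.3,-10)
plan([.5312,.2395,.081],R)
for n in("scene","side"):
    im=eyes.get_image(n); pickle.dump(im,open(n+"2.pkl","wb"))
crop(load("scene2"),300,120,400,320,3,"pics/c_s2.png")
crop(load("side2"),180,60,340,180,4.5,"pics/c_d2.png")
E
```

```text
time: 2.82
position: [0.5214, 0.2396, 0.1443]
tool_rot: [0.046, 2.965, -0.002]
ft_force: [0.2, 0.0, 0.7]
grip_width: 0.75
t 2.83 pos [0.5214 0.2396 0.1443] f [0.22 0.04 0.69] grip 0.75
 turn (deg, tool) [ 0.08  0.08 -0.1 ]  shift in present tool axes [0.0015 0.0001 0.064 ]  in final axes [0.0014 0.0002 0.064 ]
```

View pics/c_d2.png

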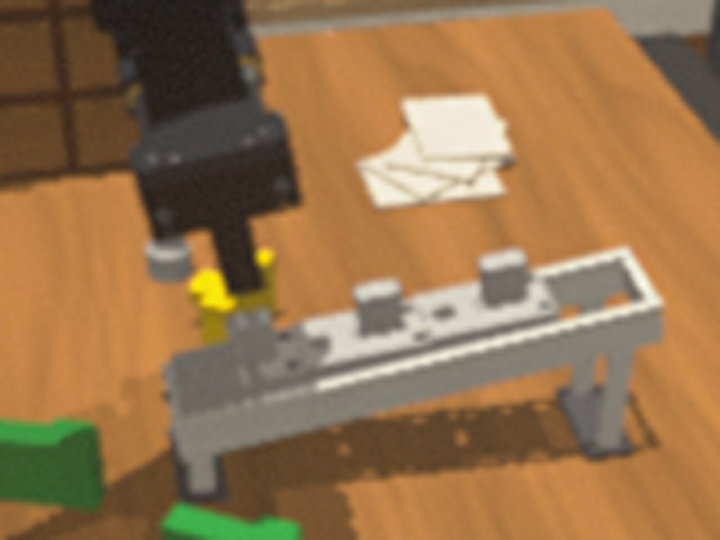

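View pics/c_s2.png

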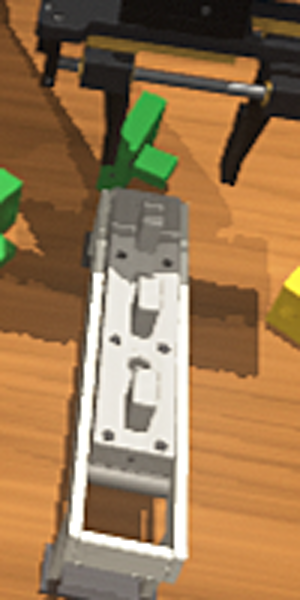

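The fingers straddle the front rib, which sits at (250,330) in the side crop with the finger at (238,265). I'll descend along the lane normal, then close.

```bash
python3 -m pendant '[[[0,0,0],[0.0015,0,0.025],-0.5],[[0,0,0],[0,0,0.02],-0.5],[[0,0,0],[0,0,0.012],-0.5],[[0,0,0],[0,0,0.006],-0.5],[[0,0,0],[0,0,0],-0.5],[[0,0,0],[0,0,0],-0.5]]' 30
python3 - <<'E'
from h import *
plan([.5312,.2395,.081],tgt_rot(88.3,-10))
E
```

```text
time: 3.68
position: [0.5311, 0.2384, 0.0813]
tool_rot: [0.048, 2.966, -0.002]
ft_force: [-0.5, -0.4, 0.2]
grip_width: 0.751
t 3.67 pos [0.5311 0.2384 0.0813] f [-0.52 -0.36  0.24] grip 0.751
 turn (deg, tool) [ 0.05  0.06 -0.16]  shift in present tool axes [-0.0001  0.0011  0.0003]  in final axes [-0.0001  0.0011  0.0003]
```

```bash
python3 -m pendant '[[[0,0,0],[0,0.0005,0],0.2],[[0,0,0],[0,0,0],0.2],[[0,0,0],[0,0,0],0.5],[[0,0,0],[0,0,0],0.7],[[0,0,0],[0,0,0],1],[[0,0,0],[0,0,0],1],[[0,0,0],[0,0,0],1],[[0,0,0],[0,0,0],1]]' 40
python3 - <<'E'
from h import *
plan([.5312,.2395,.081],tgt_rot(88.3,-10))
E
```

```text
time: 4.68
position: [0.5307, 0.2388, 0.0805]
tool_rot: [0.048, 2.966, -0.003]
ft_force: [-1.0, 1.1, -0.8]
grip_width: 0.156
t 4.67 pos [0.5307 0.2388 0.0805] f [-1.04  1.09 -0.76] grip 0.156
 turn (deg, tool) [ 0.02  0.01 -0.14]  shift in present tool axes [-0.0006  0.0007 -0.0004]  in final axes [-0.0006  0.0007 -0.0004]
```

The opening is 0.156 × 87 = 13.6 mm, which matches the rib at 14 mm. I'll lift along the lane normal.

```bash
python3 -m pendant '[[[0,0,0],[0,0,-0.006],1],[[0,0,0],[0,0,-0.012],1],[[0,0,0],[0,0,-0.015],1],[[0,0,0],[0,0,-0.02],1],[[0,0,0],[0,0,-0.025],1],[[0,0,0],[0,0,-0.03],1],[[0,0,0],[0,0,-0.02],1],[[0,0,0],[0,0,0],1]]' 40
python3 - <<'E'
from h import *
from bench import eyes
plan([.5312,.2395,.21],tgt_rot(88.3,0))
for n in("scene","side"):
    im=eyes.get_image(n); pickle.dump(im,open(n+"3.pkl","wb"))
crop(load("scene3"),280,60,420,320,2.3,"pics/c_s3.png")
crop(load("side3"),180,30,340,180,4,"pics/c_d3.png")
E
```

```text
time: 5.68
position: [0.5087, 0.24, 0.2088]
tool_rot: [0.048, 2.964, 0.0]
ft_force: [-0.2, 0.8, -5.4]
grip_width: 0.157
t 5.67 pos [0.5087 0.24   0.2088] f [-0.18  0.84 -5.36] grip 0.157
 turn (deg, tool) [ 0.17 10.14 -0.14]  shift in present tool axes [-0.0224  0.0003  0.0028]  in final axes [-0.0225  0.0002 -0.0012]
```

View pics/c_d3.png

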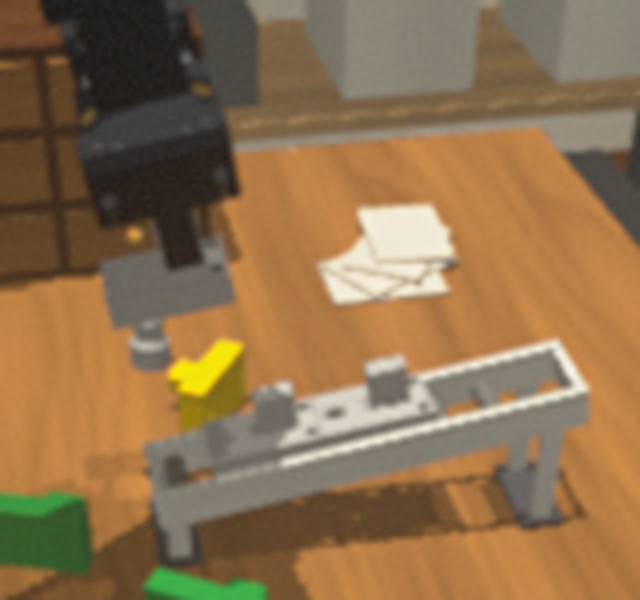

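View pics/c_s3.png

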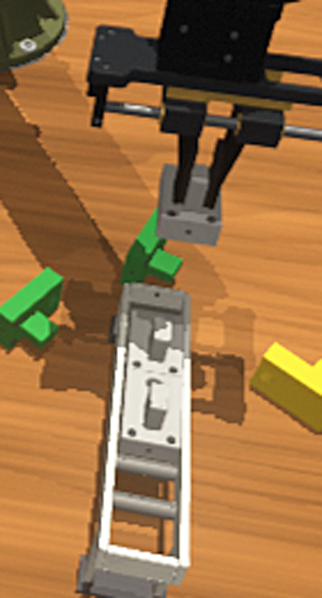

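The die is held level with the tool (5.4 N on the wrist) and the second die is rolling forward. Next I'll level the die and carry it high to the press.

```bash
python3 -m pendant '[[[0,5.1,0],[0,0,0],1],[[0,5,0],[0,0,0],1],[[0,0,-4],[0,0,0],1],[[0,0,-3.7],[0,0,0],1],[[0,0,0],[0,0,0],1],[[0,0,0],[0,0,0],1]]' 40
python3 - <<'E'
from h import *
from bench import eyes
plan([.477,-.187,.19],tgt_rot(96))
im=eyes.get_image("scene"); pickle.dump(im,open("scene4.pkl","wb"))
crop(im,280,60,420,320,2.3,"pics/c_s4.png")
E
```

```text
time: 6.52
position: [0.5081, 0.239, 0.2057]
tool_rot: [0.158, -3.135, 0.0]
ft_force: [-0.8, -0.0, -5.8]
grip_width: 0.152
t 6.53 pos [0.5081 0.239  0.2057] f [-0.8  -0.05 -5.8 ] grip 0.152
 turn (deg, tool) [ 0.   -0.16 -0.22]  shift in present tool axes [ 0.0738 -0.4207  0.0159]  in final axes [ 0.0755 -0.4204  0.0157]
```

View pics/c_s4.png

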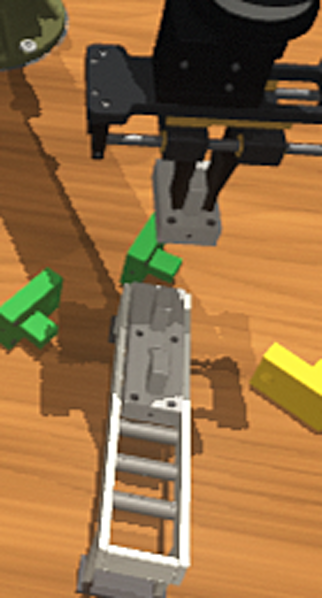

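The second die has reached the front stop and the third has followed. I'll carry across.

```bash
python3 -m pendant '[[[0,0,0],[0.005,-0.025,0],1],[[0,0,0],[0.008,-0.045,0],1],[[0,0,0],[0.01,-0.055,0],1],[[0,0,0],[0.01,-0.055,0],1],[[0,0,0],[0.01,-0.055,0],1],[[0,0,0],[0.01,-0.055,0],1],[[0,0,0],[0.01,-0.055,0],1],[[0,0,0],[0.008,-0.045,0],1]]' 40; python3 -m pendant '[[[0,0,-0.2],[0.003,-0.025,0],1],[[0,0,0],[0,-0.005,0],1],[[0,0,0],[0,0,0],1],[[0,0,0],[0,0,0],1]]' 40
python3 - <<'E'
from h import *
from bench import eyes
plan([.477,-.187,.10],tgt_rot(96))
for n in("scene","side","wrist"):
    im=eyes.get_image(n); pickle.dump(im,open(n+"5.pkl","wb"))
crop(load("scene5"),110,40,270,250,2.8,"pics/c_s5.png")
crop(load("side5"),150,150,350,340,3.2,"pics/c_d5.png")
crop(load("wrist5"),0,0,512,384,1.5,"pics/c_w5.png")
E
```

```text
time: 7.58
position: [0.4761, -0.1595, 0.2067]
tool_rot: [0.155, -3.137, -0.001]
ft_force: [0.7, -0.2, -4.1]
grip_width: 0.158
time: 8.07
position: [0.4778, -0.1845, 0.2062]
tool_rot: [0.169, -3.135, -0.002]
ft_force: [0.6, 0.4, -4.3]
grip_width: 0.155
t 8.07 pos [ 0.4778 -0.1845  0.2062] f [ 0.55  0.4  -4.35] grip 0.155
 turn (deg, tool) [ 0.09 -0.1   0.17]  shift in present tool axes [ 0.0008 -0.0026  0.1062]  in final axes [ 0.001  -0.0024  0.1062]
```

View pics/c_d5.png

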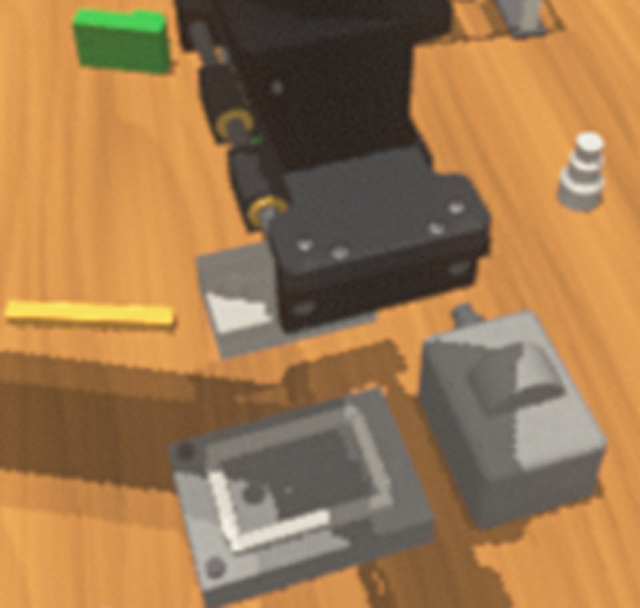

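View pics/c_s5.png

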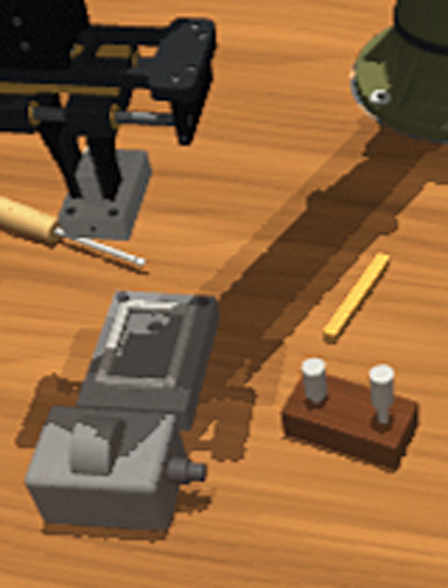

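View pics/c_w5.png

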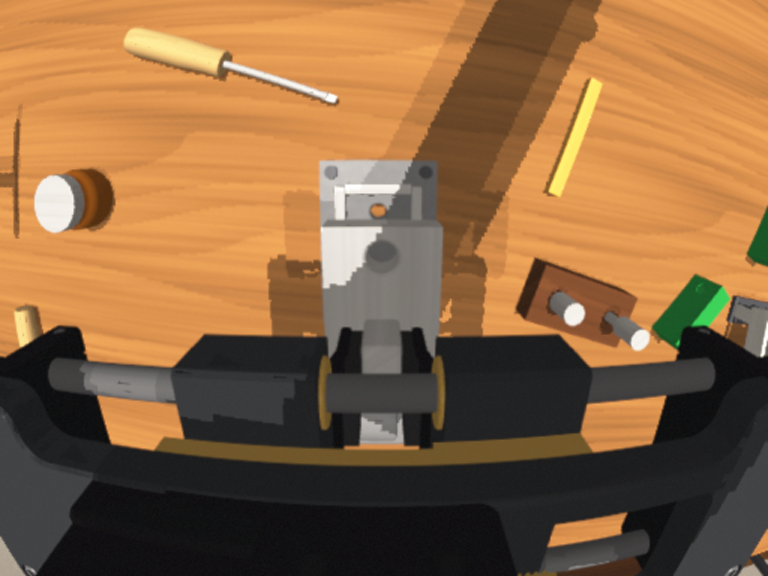

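The wrist view shows the held die's hole at (381,254) and the bed hole beyond it at (378,211), so both can be measured in one image. I'll work out the offset.

Run:
```python
from h import *
w=load("wrist5"); g=cv2.cvtColor(w["color"],cv2.COLOR_RGB2GRAY)
crop(w,205,100,305,235,5,"pics/z_w5.png")
crop(load("side0"),200,270,290,340,8,"pics/z_d0.png")
crop(load("scene0"),135,140,195,195,10,"pics/z_s0.png")
```

```text
(no output)
```

View pics/z_w5.png

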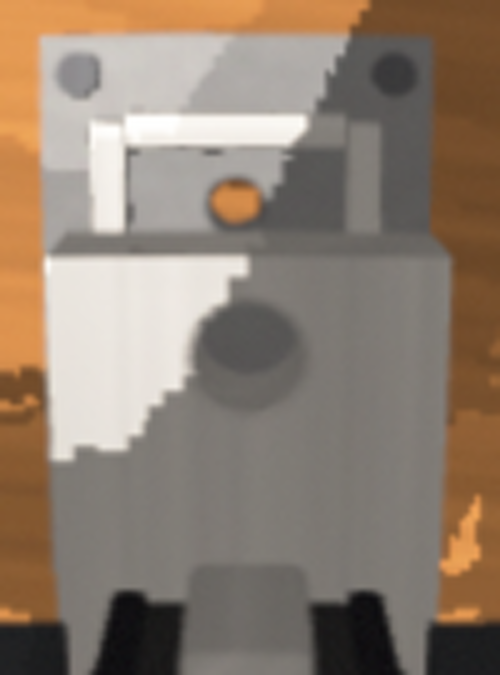

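View pics/z_d0.png

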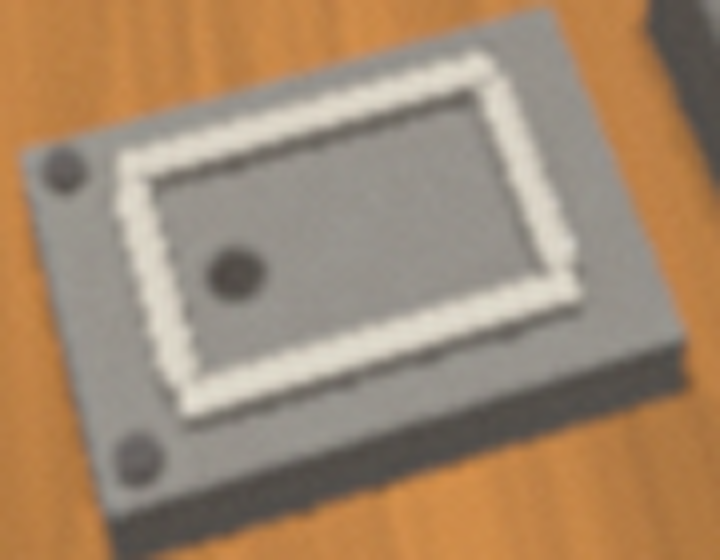

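View pics/z_s0.png

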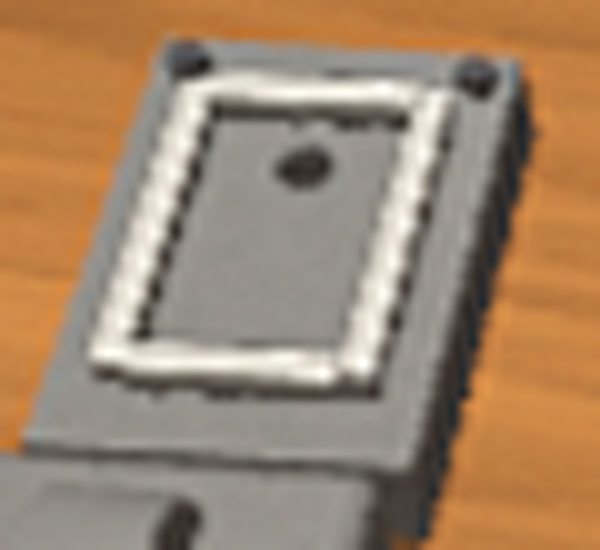

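Run:
```python
from h import *
def P(im,X,Y,s,u0,v0,z,f=False): return on_plane(im,(X+.5)/s-.5+u0,(Y+.5)/s-.5+v0,z,f)
d=load("side0"); s=load("scene0"); w=load("wrist5")
print("bedhole side",P(d,236,273,8,200,270,.026)[:2],"scene",P(s,304,166,10,135,140,.026)[:2],"wrist",P(w,236,202,5,205,100,.026,True)[:2])
for n,pts,im,sc,u0,v0 in(("side",[(118,153),(488,55),(580,290),(190,415)],d,8,200,270),("scene",[(185,78),(455,88),(380,385),(92,362)],s,10,135,140)):
    C=np.array([P(im,x,y,sc,u0,v0,.034)[:2] for x,y in pts],np.float32); r=cv2.minAreaRect(C); print(n,"bars ctr",C.mean(0),r[1],r[2])
# screws (front corners of plate at z .026+?), wrist
tz=.2062-.0239
print("diehole top wrist",P(w,249,356,5,205,100,tz+.02,True))
print("die front edge corners wrist",P(w,46,255,5,205,100,tz+.02,True),P(w,452,255,5,205,100,tz+.02,True))
print("bar outer front corners wrist",P(w,90,120,5,205,100,.034,True),P(w,382,120,5,205,100,.034,True))
print("plate front corners wrist",P(w,39,37,5,205,100,.026,True),P(w,433,37,5,205,100,.026,True))
```

```text
bedhole side [ 0.44112451 -0.18946072] scene [ 0.44061848 -0.19202475] wrist [ 0.44032931 -0.1889602 ]
side bars ctr [ 0.46661103 -0.18697123] (0.08849530667066574, 0.06572116911411285) 6.260684490203857
scene bars ctr [ 0.46615216 -0.18774259] (0.09360911697149277, 0.06719653308391571) 7.172323226928711
diehole top wrist [ 0.43942249 -0.18655602  0.2023    ]
die front edge corners wrist [ 0.43016829 -0.21069535  0.2023    ] [ 0.4252285  -0.16493842  0.2023    ]
bar outer front corners wrist [ 0.42427621 -0.22357473  0.034     ] [ 0.41731871 -0.15847018  0.034     ]
plate front corners wrist [ 0.40662308 -0.23794529  0.026     ] [ 0.39705927 -0.1482905   0.026     ]
```

All sources agree that the die must shift about (+0.5, −2.3) mm, with yaw matching within 0.1° (96.1 against 96.15). I'll shift and go down to about 15 mm above the bars.

```bash
python3 -m pendant '[[[0,0,0],[-0.0005,-0.0023,0.01],1],[[0,0,0],[0,0,0.025],1],[[0,0,0],[0,0,0.03],1],[[0,0,0],[0,0,0.03],1],[[0,0,0],[0,0,0.025],1],[[0,0,0],[0,0,0.012],1],[[0,0,0],[0,0,0],1],[[0,0,0],[0,0,0],1]]' 40
python3 - <<'E'
from h import *
from bench import eyes
plan([.478,-.187,.05],tgt_rot(96.1))
for n in("scene","side","wrist"):
    im=eyes.get_image(n); pickle.dump(im,open(n+"6.pkl","wb"))
crop(load("scene6"),110,100,230,240,4,"pics/c_s6.png")
crop(load("side6"),190,250,310,350,6,"pics/c_d6.png")
crop(load("wrist6"),185,60,325,235,3.4,"pics/c_w6.png")
E
```

```text
time: 9.22
position: [0.479, -0.1886, 0.0752]
tool_rot: [-0.166, 3.137, 0.0]
ft_force: [-0.2, 0.6, -4.9]
grip_width: 0.156
t 9.22 pos [ 0.479  -0.1886  0.0752] f [-0.16  0.6  -4.85] grip 0.156
 turn (deg, tool) [ 0.01  0.   -0.05]  shift in present tool axes [0.0008 0.0017 0.0252]  in final axes [0.0008 0.0017 0.0252]
```

View pics/c_d6.png

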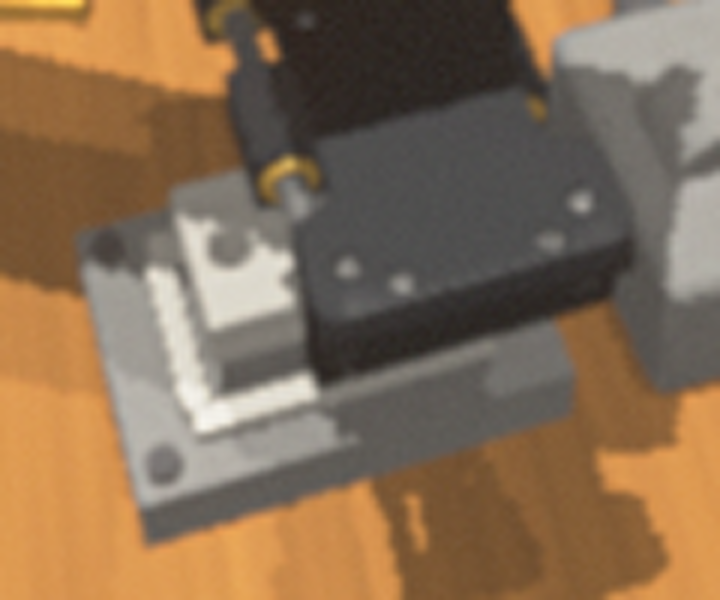

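View pics/c_s6.png

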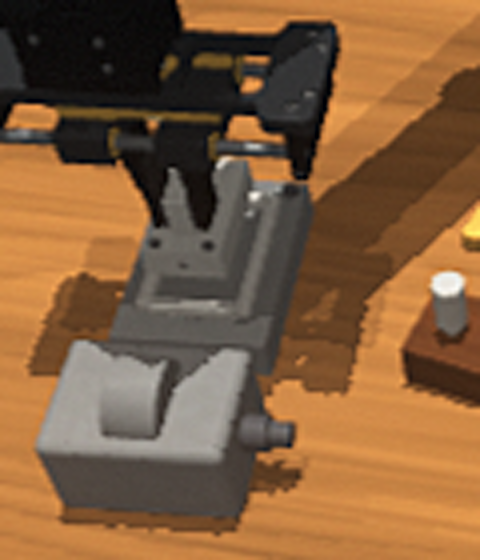

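View pics/c_w6.png

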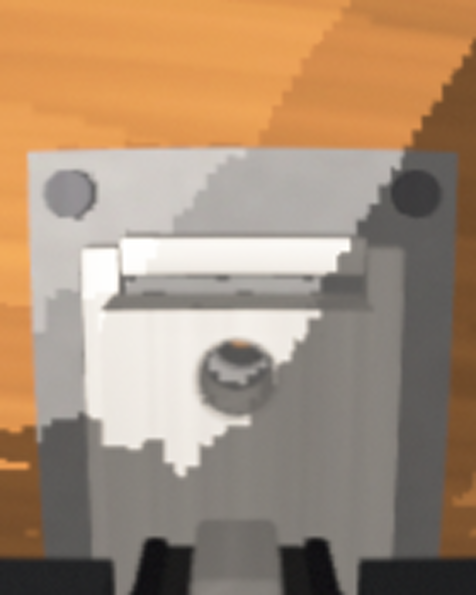

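Run:
```python
from h import *
w=load("wrist6")
def P(X,Y,z): return on_plane(w,(X+.5)/3.4-.5+185,(Y+.5)/3.4-.5+60,z,True)
B=np.array([np.cos(np.radians(6.1)),np.sin(np.radians(6.1))]);N=np.array([-B[1],B[0]])
def rel(p): q=p[:2]-np.array([.4413,-.1907]); return np.round([q@B*1000,q@N*1000],2)
tz=.0752-.0239
print("die top front corners", *[rel(P(x,y,tz+.02)) for x,y in((86,307),(403,307))])
print("die bottom front corners", *[rel(P(x,y,tz)) for x,y in((104,308),(371,308))])
print("die hole", rel(P(236,376,tz+.02)))
print("bar outer sides @front", *[rel(P(x,y,.034)) for x,y in((81,247),(404,247))])
print("bar front outer edge, inner edge", rel(P(242,236,.034)),rel(P(242,276,.034)))
print("bar ends", *[rel(P(x,y,.034)) for x,y in((120,240),(368,240))])
print("plate front", *[rel(P(x,y,.026)) for x,y in((27,152),(457,152))])
p=np.array([.479,-.1886]); print("die hole by tcp",rel(p-.0367*B))
```

```text
die top front corners [-12.79 -24.66] [-12.78  28.29]
die bottom front corners [ -9.78 -24.25] [-9.73 25.59]
die hole [-0.89  0.36]
bar outer sides @front [-19.95 -30.96] [-19.94  34.46]
bar front outer edge, inner edge [-21.84   1.61] [-13.71   1.61]
bar ends [-21.23 -22.96] [-21.24  27.05]
plate front [-39.8  -43.33] [-39.83  46.8 ]
die hole by tcp [ 1.01 -1.92]
```

Run:
```python
from h import *
crop(load("wrist6"),200,120,312,235,6.5,"pics/z_w6.png")
```

```text
(no output)
```

View pics/z_w6.png

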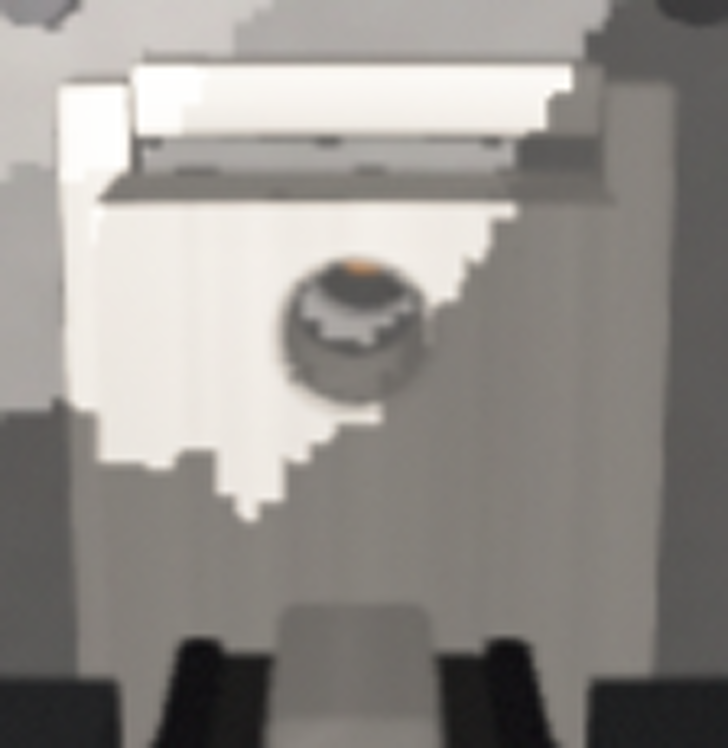

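Run:
```python
from h import *
w=load("wrist6")
def P(X,Y,z): return on_plane(w,(X+.5)/6.5-.5+200,(Y+.5)/6.5-.5+120,z,True)
B=np.array([np.cos(np.radians(6.1)),np.sin(np.radians(6.1))]);N=np.array([-B[1],B[0]])
def rel(p): q=p[:2]-np.array([.4413,-.1907]); return np.round([q@B*1000,q@N*1000],2)
tz=.0752-.0239
print("die top front", *[rel(P(x,y,tz+.02)) for x,y in((98,203),(617,203))])
print("die bottom front", *[rel(P(x,y,tz)) for x,y in((130,172),(595,172))])
print("hole",rel(P(356,331,tz+.02)))
print("pocket front",*[rel(P(x,y,.034)) for x,y in((130,137),(605,137))])
print("bars outer",*[rel(P(x,y,.034)) for x,y in((57,86),(675,86))])
print("bar outer front edge",rel(P(366,64,.034)))
```

```text
die top front [-12.25 -21.96] [-12.22  23.3 ]
die bottom front [-12.43 -21.41] [-12.41  23.84]
hole [-0.73  0.52]
pocket front [-14.01 -23.35] [-14.    27.02]
bars outer [-19.59 -31.05] [-19.59  34.43]
bar outer front edge [-21.59   1.65]
```

Widths check (die 45.3, pocket 50.4, bars 65.5 mm). The die needs about +0.5 mm in x and +1 mm in y. I'll correct and lower slowly.

```bash
python3 -m pendant '[[[0,0,0],[-0.0005,0.001,0.002],1],[[0,0,0],[0,0,0.004],1],[[0,0,0],[0,0,0.004],1],[[0,0,0],[0,0,0.003],1],[[0,0,0],[0,0,0.002],1],[[0,0,0],[0,0,0.002],1],[[0,0,0],[0,0,0],1],[[0,0,0],[0,0,0],1]]' 40
python3 - <<'E'
from h import *
from bench import eyes
plan([.478,-.187,.05],tgt_rot(96.1))
im=eyes.get_image("wrist"); pickle.dump(im,open("wrist7.pkl","wb"))
crop(im,200,120,312,235,6,"pics/z_w7.png")
E
```

```text
time: 10.38
position: [0.4786, -0.1872, 0.0574]
tool_rot: [0.166, -3.136, -0.001]
ft_force: [0.0, 0.4, -5.2]
grip_width: 0.16
t 10.38 pos [ 0.4786 -0.1872  0.0574] f [ 0.04  0.4  -5.17] grip 0.16
 turn (deg, tool) [ 0.04 -0.08 -0.05]  shift in present tool axes [0.0005 0.0003 0.0074]  in final axes [0.0006 0.0003 0.0074]
```

View pics/z_w7.png

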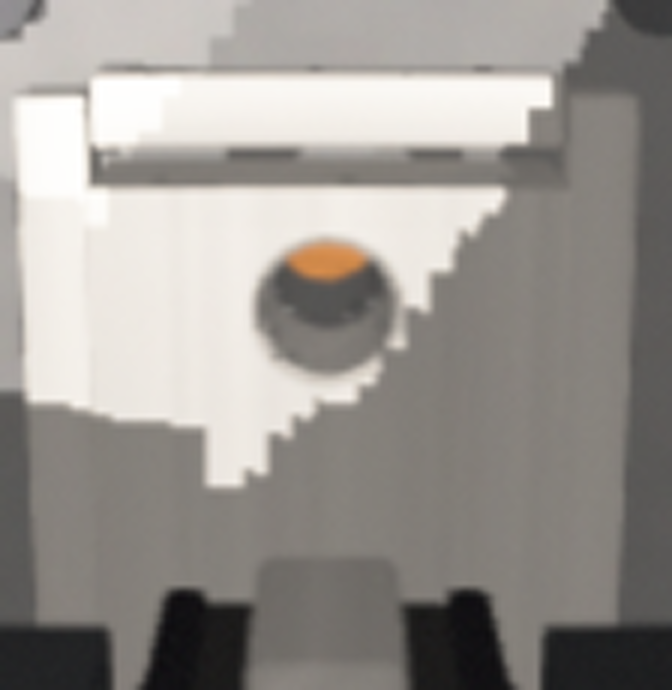

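The die is level with the bar tops with no contact force. The holes are in line: the bench shows orange through both at (327,262). I'll continue down gently.

```bash
python3 -m pendant '[[[0,0,0],[0,0,0.0015],1],[[0,0,0],[0,0,0.0015],1],[[0,0,0],[0,0,0.0015],1],[[0,0,0],[0,0,0.001],1],[[0,0,0],[0,0,0.0005],1],[[0,0,0],[0,0,0],1],[[0,0,0],[0,0,0],1]]' 40
python3 - <<'E'
from h import *
from bench import eyes
plan([.478,-.187,.05],tgt_rot(96.1))
E
```

```text
time: 11.3
position: [0.4785, -0.1872, 0.0514]
tool_rot: [0.166, -3.136, -0.001]
ft_force: [-0.4, -0.2, -5.0]
grip_width: 0.155
t 11.3 pos [ 0.4785 -0.1872  0.0514] f [-0.39 -0.21 -4.96] grip 0.155
 turn (deg, tool) [ 0.04 -0.09 -0.05]  shift in present tool axes [0.0005 0.0003 0.0014]  in final axes [0.0005 0.0003 0.0014]
```

```bash
python3 -m pendant '[[[0,0,0],[0,0,0.0005],1],[[0,0,0],[0,0,0],1],[[0,0,0],[0,0,0.0005],1],[[0,0,0],[0,0,0],1],[[0,0,0],[0,0,0.0003],1],[[0,0,0],[0,0,0],1]]' 40
python3 - <<'E'
from h import *
plan([.478,-.187,.05],tgt_rot(96.1))
E
```

```text
time: 12.05
position: [0.4785, -0.1872, 0.0509]
tool_rot: [0.165, -3.136, -0.002]
ft_force: [-3.5, 2.3, 7.0]
grip_width: 0.156
t 12.05 pos [ 0.4785 -0.1872  0.0509] f [-3.54  2.29  7.03] grip 0.156
 turn (deg, tool) [ 0.08 -0.08 -0.06]  shift in present tool axes [0.0005 0.0002 0.0009]  in final axes [0.0005 0.0003 0.0009]
```

Contact on the floor: the force went from −5 to +7 N at the expected height. I'll check, then release.

```bash
python3 -m pendant '[[[0,0,0],[0,0,-0.0005],1],[[0,0,0],[0,0,0],1],[[0,0,0],[0,0,0],0.6],[[0,0,0],[0,0,0],0.5],[[0,0,0],[0,0,0],0.3],[[0,0,0],[0,0,0],0.1],[[0,0,0],[0,0,0],0],[[0,0,0],[0,0,0],0]]' 10
python3 - <<'E'
from h import *
from bench import eyes
plan([.478,-.187,.05],tgt_rot(96.1))
for n in("side","wrist"):
    im=eyes.get_image(n); pickle.dump(im,open(n+"8.pkl","wb"))
crop(load("wrist8"),200,120,312,235,6,"pics/z_w8.png")
crop(load("side8"),190,250,310,350,6,"pics/c_d8.png")
E
```

```text
time: 13.05
position: [0.4785, -0.1872, 0.0505]
tool_rot: [0.166, -3.136, -0.001]
ft_force: [0.5, 0.8, -0.5]
grip_width: 0.489
t 13.05 pos [ 0.4785 -0.1872  0.0505] f [ 0.49  0.8  -0.53] grip 0.489
 turn (deg, tool) [ 0.04 -0.09 -0.05]  shift in present tool axes [0.0005 0.0002 0.0005]  in final axes [0.0005 0.0002 0.0005]
```

View pics/z_w8.png

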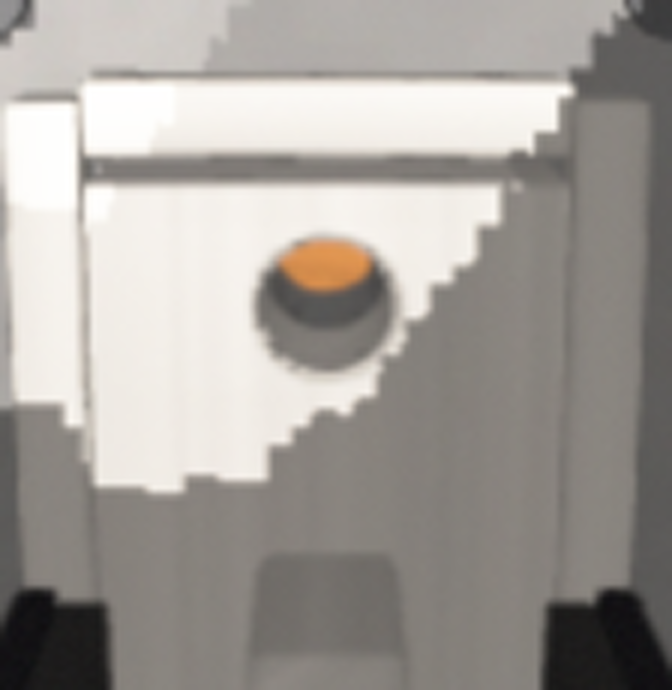

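View pics/c_d8.png

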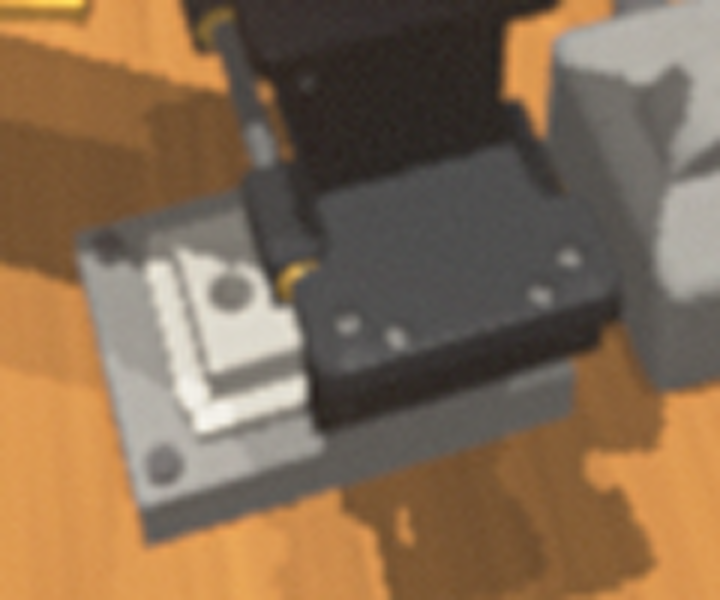

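The die is seated in the pocket with even gaps, and the bench shows through both holes at (325,262). The force read zero at release. I'll raise the tool and go to the long pin at about (0.507, 0.021).

```bash
python3 -m pendant '[[[0,0,0],[0,0,-0.015],0],[[0,0,0],[0,0,-0.03],0],[[0,0,0],[0,0,-0.045],0],[[0,0,0],[0,0,-0.03],0],[[0,0,0],[-0.01,0.04,0],0],[[0,0,0],[-0.01,0.06,0],0],[[0,0,0],[-0.01,0.06,0],0],[[0,0,0],[0,0,0],0]]' 10
python3 - <<'E'
from h import *
plan([.5068,.021,.12],tgt_rot(96.1))
E
```

```text
time: 14.15
position: [0.492, -0.0194, 0.1715]
tool_rot: [0.18, -3.136, -0.004]
ft_force: [1.0, -0.8, -0.0]
grip_width: 0.501
t 14.15 pos [ 0.492  -0.0194  0.1715] f [ 1.04 -0.83 -0.04] grip 0.501
 turn (deg, tool) [ 0.14 -0.02  0.48]  shift in present tool axes [-0.0193  0.0383  0.0516]  in final axes [-0.019   0.0386  0.0515]
```

```bash
python3 -m pendant '[[[0,0,0.4],[-0.009,0.02,0],0],[[0,0,0],[-0.009,0.018,0],0],[[0,0,0],[0,0,0.015],0],[[0,0,0],[0,0,0],0],[[0,0,0],[0,0,0],0]]' 10
python3 - <<'E'
from h import *
from bench import eyes
plan([.5068,.021,.12],tgt_rot(96.1))
for n in("scene","side","wrist"):
    im=eyes.get_image(n); pickle.dump(im,open(n+"9.pkl","wb"))
crop(load("scene9"),190,130,290,230,5,"pics/c_s9.png")
crop(load("side9"),200,150,300,260,5,"pics/c_d9.png")
crop(load("wrist9"),0,0,512,384,1.5,"pics/c_w9.png")
E
```

```text
time: 14.78
position: [0.5053, 0.0134, 0.1553]
tool_rot: [0.152, -3.135, -0.0]
ft_force: [-0.5, 0.4, -0.2]
grip_width: 0.501
t 14.78 pos [0.5053 0.0134 0.1553] f [-0.49  0.44 -0.19] grip 0.501
 turn (deg, tool) [ 0.02 -0.14 -0.55]  shift in present tool axes [-0.0023  0.0074  0.0353]  in final axes [-0.0023  0.0073  0.0353]
```

View pics/c_w9.png

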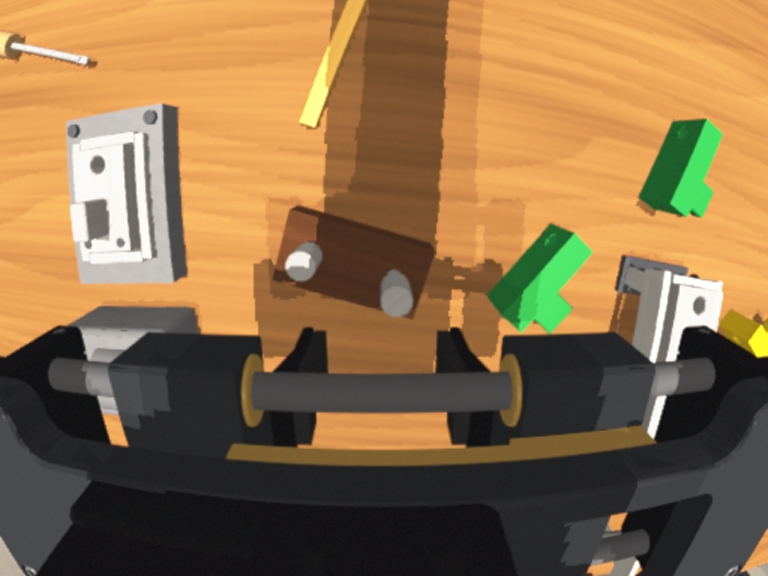

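View pics/c_s9.png

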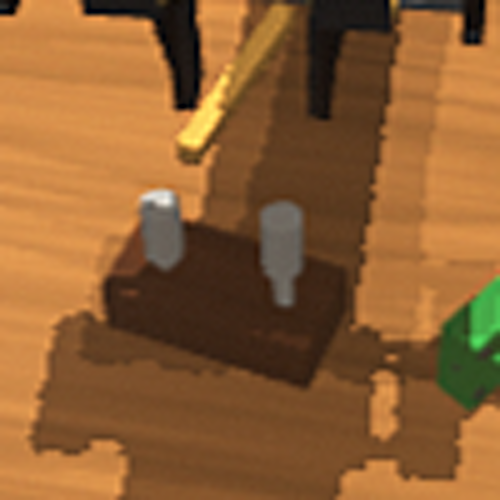

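View pics/c_d9.png

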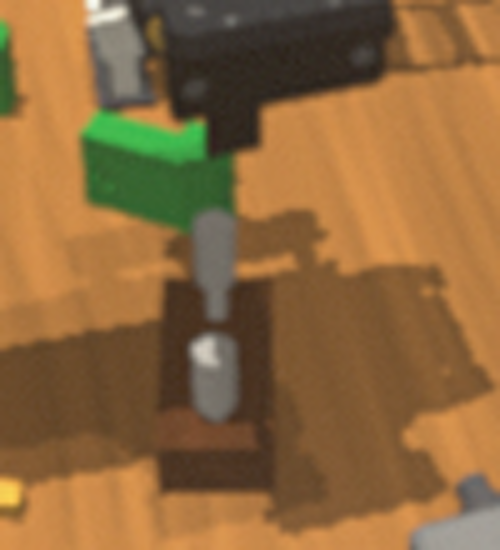

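The wrist view shows the long pin head at (397,300) and the short pin at (301,263). I'll refine the long pin.

Run:
```python
from h import *
w=load("wrist9"); print("wrist top",on_plane(w,397/1.5,300/1.5,.084,True)+[.0018,-.0018,0])
s=load("scene9"); print("scene top",on_plane(s,283/5+190,217/5+130,.084)," shank at block",on_plane(s,284/5+190,303/5+130,.031))
d=load("side9"); print("side top",on_plane(d,214/5+200,223/5+150,.084)," shank",on_plane(d,216/5+200,317/5+150,.031))
for n in("scene9","side9"):
    im=load(n);W=cloud(im)
    m=(W[...,0]>.48)&(W[...,0]<.53)&(W[...,1]>0)&(W[...,1]<.045)&(np.abs(W[...,2]-.084)<.006)
    print(n,m.sum(),(np.nanmin(W[m],0)+np.nanmax(W[m],0))/2)
```

```text
wrist top [0.50688386 0.02304111 0.084     ]
scene top [0.50603328 0.02390849 0.084     ]  shank at block [0.51133733 0.02423298 0.031     ]
side top [0.50659913 0.02338526 0.084     ]  shank [0.50555244 0.01841149 0.031     ]
scene9 59 [0.50695209 0.02161556 0.08300447]
side9 57 [0.50588648 0.02117081 0.08270613]
```

```bash
python3 - <<'E'
from h import *
plan([.5065,.0225,.1],tgt_rot(96.1))
E
python3 -m pendant '[[[0,0,-0.4],[-0.002,0.009,0],0],[[0,0,0],[0,0,0.02],0],[[0,0,0],[0,0,0.025],0],[[0,0,0],[0,0,0.01],0],[[0,0,0],[0,0,0],0],[[0,0,0],[0,0,0],0]]' 10
python3 - <<'E'
from h import *
from bench import eyes
plan([.5065,.0225,.058],tgt_rot(96.1))
for n in("scene","side"):
    im=eyes.get_image(n); pickle.dump(im,open(n+"10.pkl","wb"))
crop(load("scene10"),190,110,290,230,5,"pics/c_s10.png")
crop(load("side10"),200,130,300,260,5,"pics/c_d10.png")
E
```

```text
t 14.93 pos [0.5057 0.0141 0.1558] f [-0.05 -0.23 -0.43] grip 0.499
 turn (deg, tool) [ 0.04 -0.07 -0.51]  shift in present tool axes [-0.0016  0.0083  0.0558]  in final axes [-0.0017  0.0083  0.0558]
time: 15.68
position: [0.5074, 0.024, 0.1015]
tool_rot: [0.166, -3.137, -0.001]
ft_force: [-0.1, 0.0, -0.4]
grip_width: 0.496
t 15.68 pos [0.5074 0.024  0.1015] f [-0.08  0.02 -0.41] grip 0.496
 turn (deg, tool) [ 0.05 -0.   -0.05]  shift in present tool axes [ 0.0011 -0.0015  0.0435]  in final axes [ 0.0011 -0.0014  0.0435]
```

View pics/c_s10.png

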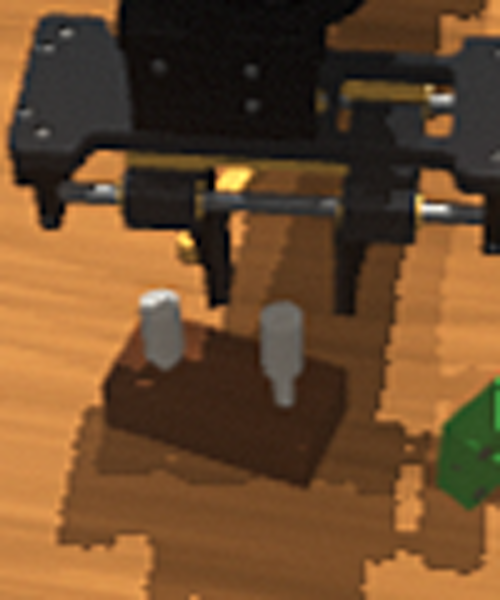

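View pics/c_d10.png

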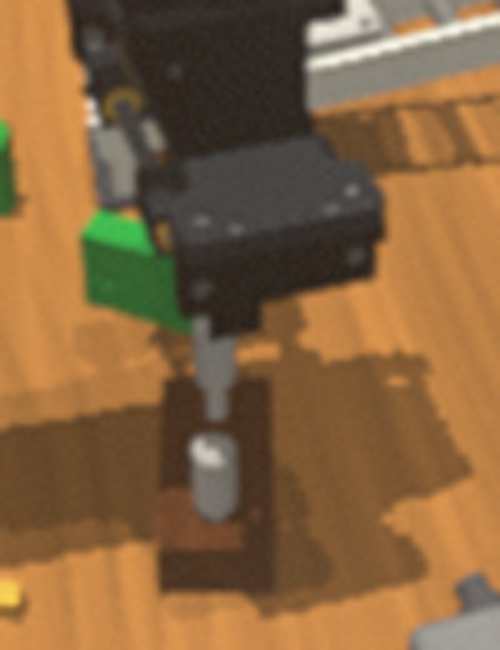

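The fingers straddle the long pin symmetrically in the scene view, at 217 and 345 against the pin at 283. I'll descend and close softly.

```bash
python3 -m pendant '[[[0,0,0],[0.001,-0.0013,0.01],0],[[0,0,0],[0,0,0.015],0],[[0,0,0],[0,0,0.012],0],[[0,0,0],[0,0,0.006],0],[[0,0,0],[0,0,0],0],[[0,0,0],[0,0,0],0]]' 10
python3 - <<'E'
from h import *
plan([.5065,.0225,.058],tgt_rot(96.1))
E
python3 -m pendant '[[[0,0,0],[0,0,0],0.3],[[0,0,0],[0,0,0],0.5],[[0,0,0],[0,0,0],0.6],[[0,0,0],[0,0,0],0.8],[[0,0,0],[0,0,0],1],[[0,0,0],[0,0,0],1],[[0,0,0],[0,0,0],1]]' 15
python3 - <<'E'
from h import *
plan([.5065,.0225,.058],tgt_rot(96.1))
E
```

```text
time: 16.52
position: [0.5061, 0.0225, 0.0579]
tool_rot: [0.166, -3.136, -0.001]
ft_force: [-0.6, -0.3, 0.5]
grip_width: 0.499
t 16.52 pos [0.5061 0.0225 0.0579] f [-0.6  -0.27  0.46] grip 0.499
 turn (deg, tool) [ 0.04 -0.06 -0.05]  shift in present tool axes [-0.0004 -0.     -0.0001]  in final axes [-0.0004 -0.     -0.0001]
time: 17.4
position: [0.5058, 0.0225, 0.0576]
tool_rot: [0.166, -3.136, -0.001]
ft_force: [0.1, 0.4, 0.0]
grip_width: 0.198
t 17.4 pos [0.5058 0.0225 0.0576] f [0.1  0.44 0.03] grip 0.198
 turn (deg, tool) [ 0.05 -0.09 -0.05]  shift in present tool axes [-0.0007 -0.0001 -0.0004]  in final axes [-0.0007 -0.0001 -0.0004]
```

The opening is 17.2 mm against the 18 mm head. I'll lift straight up.

```bash
python3 -m pendant '[[[0,0,0],[0,0,0],1],[[0,0,0],[0,0,-0.008],1],[[0,0,0],[0,0,-0.012],1],[[0,0,0],[0,0,-0.02],1],[[0,0,0],[0,0,-0.03],1],[[0,0,0],[0,0,-0.03],1],[[0,0,0],[0,0,0],1],[[0,0,0],[0,0,0],1]]' 25
python3 - <<'E'
from h import *
from bench import eyes
plan([.442,-.19,.158],tgt_rot(96.1))
for n in("scene","side","wrist"):
    im=eyes.get_image(n); pickle.dump(im,open(n+"11.pkl","wb"))
crop(load("scene11"),190,60,290,230,3.5,"pics/c_s11.png")
crop(load("side11"),190,110,290,260,4,"pics/c_d11.png")
crop(load("wrist11"),180,120,330,300,3.3,"pics/c_w11.png")
E
```

```text
time: 18.4
position: [0.5055, 0.0224, 0.1574]
tool_rot: [0.166, -3.135, -0.001]
ft_force: [-0.9, 0.7, -0.8]
grip_width: 0.197
t 18.4 pos [0.5055 0.0224 0.1574] f [-0.9   0.69 -0.84] grip 0.197
 turn (deg, tool) [ 0.05 -0.12 -0.05]  shift in present tool axes [ 0.0855 -0.2045 -0.0006]  in final axes [ 0.0857 -0.2045 -0.0006]
```

View pics/c_s11.png

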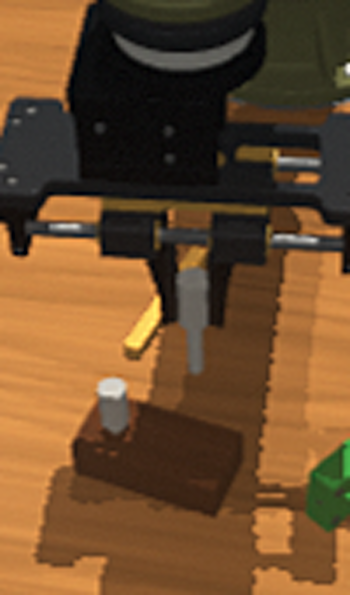

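View pics/c_d11.png

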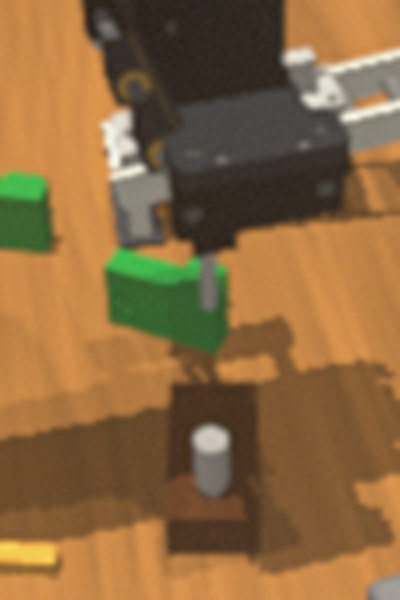

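View pics/c_w11.png

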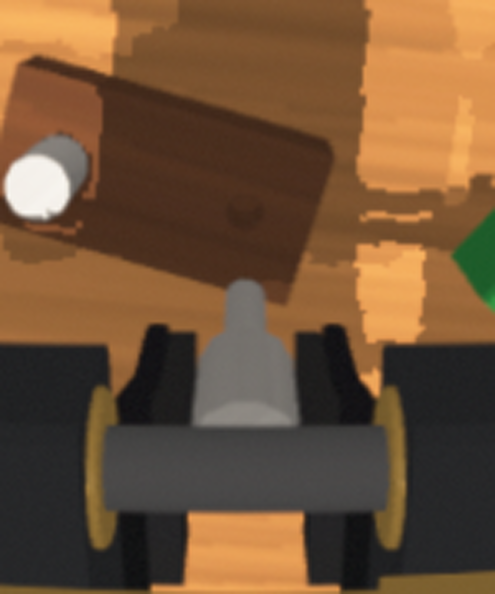

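The pin is in hand and the short pin is untouched. I'll triangulate the tip from all three views.

```bash
cat >> h.py <<'E'
def tri(obs):
    A=np.zeros((3,3));b=np.zeros(3)
    for im,u,v,f in obs:
        c,d=ray(im,u,v,f); d=d/np.linalg.norm(d); M=np.eye(3)-np.outer(d,d); A+=M;b+=M@c
    return np.linalg.solve(A,b)
E
python3 - <<'E'
from h import *
s,d,w=load("scene11"),load("side11"),load("wrist11")
crop(s,232,130,262,175,14,"pics/z_s11.png"); crop(d,225,165,260,195,14,"pics/z_d11.png")
crop(w,235,195,275,255,12,"pics/z_w11.png")
print(np.round(tri([(s,195/3.5+190,371/3.5+60,0),(d,207/4+190,308/4+110,0)]),4))
for n,z in(("a",.107),):
    print(on_plane(s,195/3.5+190,371/3.5+60,z),on_plane(d,207/4+190,308/4+110,z),on_plane(w,246/3.3+180,284/3.3+120,z,True))
E
```

```text
[0.505  0.0226 0.1067]
[0.50566741 0.02248259 0.107     ] [0.50467315 0.02263808 0.107     ] [0.50298654 0.02470175 0.107     ]
```

View pics/z_s11.png

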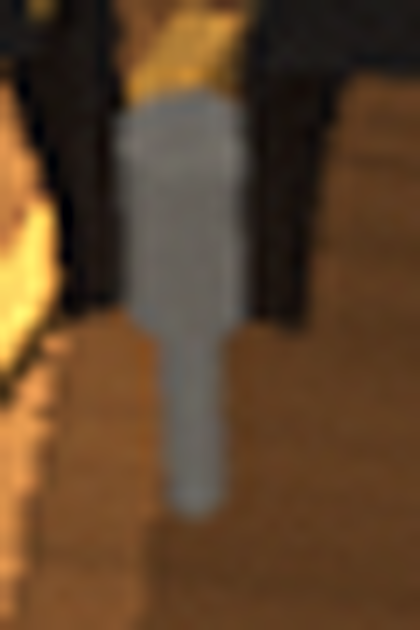

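View pics/z_d11.png

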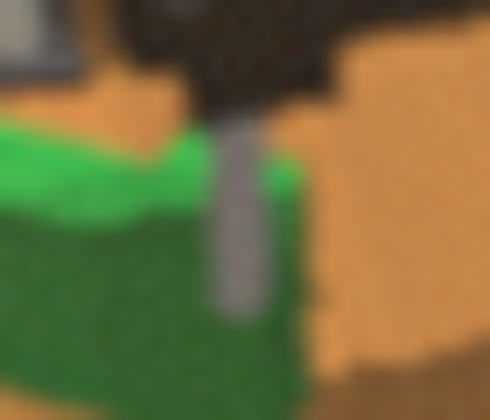

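View pics/z_w11.png

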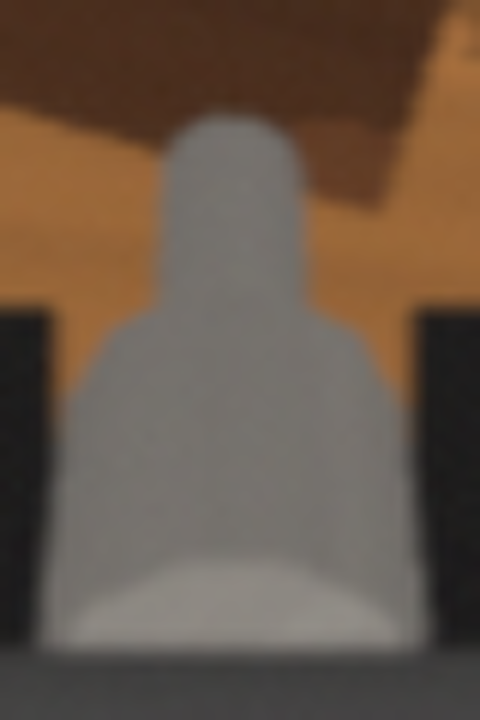

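The tip is at (0.505, 0.0226, 0.107), directly under the TCP, so the pin hangs straight. I'll carry it to above the hole at about (0.442, −0.191).

```bash
python3 -m pendant '[[[0,0,0],[0.01,-0.025,0],1],[[0,0,0],[0.018,-0.04,0],1],[[0,0,0],[0.018,-0.045,0],1],[[0,0,0],[0.018,-0.045,0],1],[[0,0,0],[0.013,-0.03,0],1],[[0,0,0],[0.008,-0.019,0],1],[[0,0,0],[0,0,0],1],[[0,0,0],[0,0,0],1]]' 25
python3 - <<'E'
from h import *
from bench import eyes
plan([.4425,-.1913,.12],tgt_rot(96.1))
for n in("scene","side","wrist"):
    im=eyes.get_image(n); pickle.dump(im,open(n+"12.pkl","wb"))
crop(load("scene12"),110,60,230,200,4,"pics/c_s12.png")
crop(load("side12"),190,210,310,350,4,"pics/c_d12.png")
crop(load("wrist12"),180,120,330,300,3.3,"pics/c_w12.png")
E
```

```text
time: 19.55
position: [0.443, -0.1882, 0.1571]
tool_rot: [0.167, -3.135, -0.002]
ft_force: [0.7, -0.0, -0.7]
grip_width: 0.197
t 19.55 pos [ 0.443  -0.1882  0.1571] f [ 0.68 -0.02 -0.75] grip 0.197
 turn (deg, tool) [ 0.08 -0.13  0.01]  shift in present tool axes [ 0.0007 -0.0031  0.0371]  in final axes [ 0.0008 -0.003   0.0371]
```

View pics/c_s12.png

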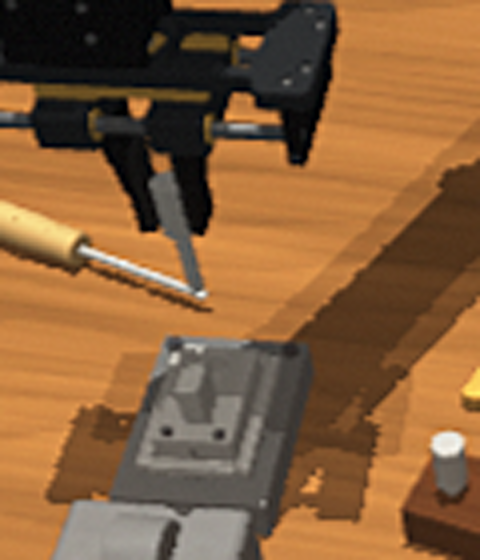

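View pics/c_d12.png

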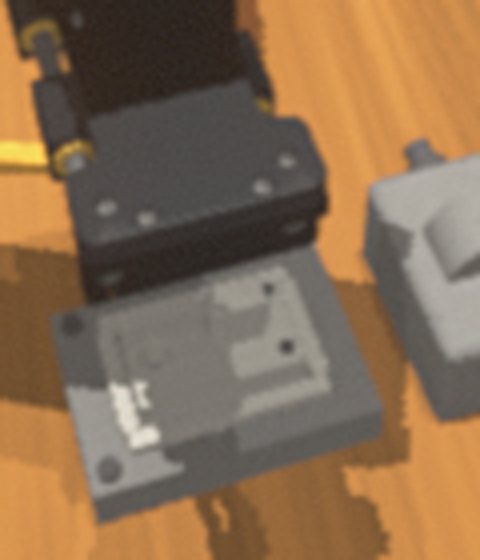

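View pics/c_w12.png

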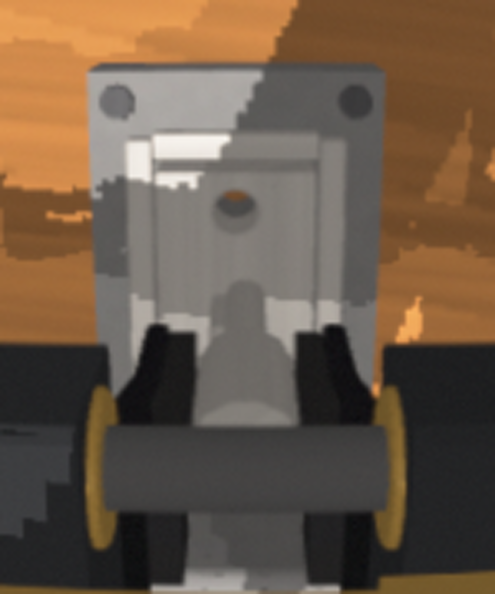

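Run:
```python
from h import *
w=load("wrist12")
crop(w,225,160,280,225,11,"pics/z_w12.png")
def P(X,Y,z): return on_plane(w,(X+.5)/3.3-.5+180,(Y+.5)/3.3-.5+120,z,True)
h=P(237,209,.046); t=P(246,285,.107); print(h,t,(h-t))
print("tcp-hole w/ bias", h+[.0018,-.0018,0])
s=load("scene12"); d=load("side12")
print("side hole",on_plane(d,(154+.5)/4-.5+190,(358+.5)/4-.5+210,.046))
d8=load("side8"); print("side8 hole",on_plane(d8,(232+.5)/6-.5+190,(293+.5)/6-.5+250,.046))
```

```text
[ 0.43922568 -0.18858265  0.046     ] [ 0.44144165 -0.18586504  0.107     ] [-0.00221597 -0.00271761 -0.061     ]
tcp-hole w/ bias [ 0.44102568 -0.19038265  0.046     ]
side hole [ 0.44001755 -0.19189079  0.046     ]
side8 hole [ 0.44043723 -0.19059002  0.046     ]
```

View pics/z_w12.png

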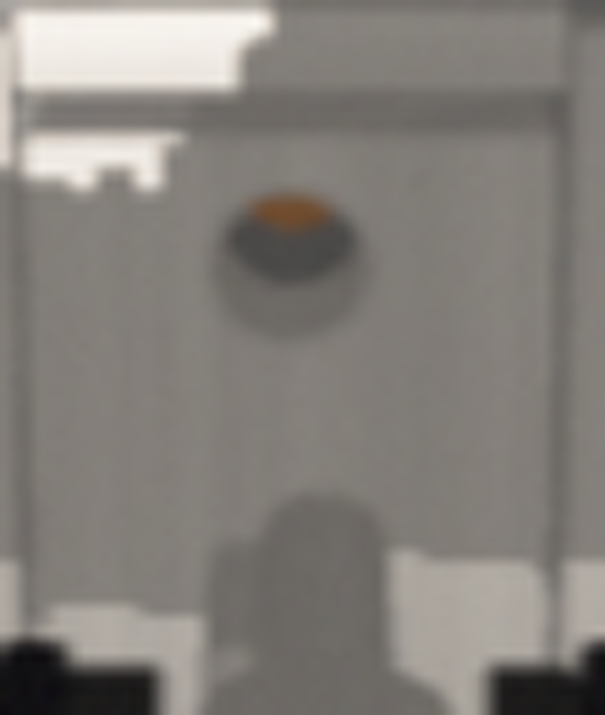

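```bash
python3 -m pendant '[[[0,0,0],[0.002,-0.0024,0],1],[[0,0,0],[0,0,0.012],1],[[0,0,0],[0,0,0.018],1],[[0,0,0],[0,0,0.015],1],[[0,0,0],[0,0,0.006],1],[[0,0,0],[0,0,0],1],[[0,0,0],[0,0,0],1]]' 25
python3 - <<'E'
from h import *
from bench import eyes
plan([.441,-.191,.1],tgt_rot(96.1))
for n in("side","wrist","scene"):
    im=eyes.get_image(n); pickle.dump(im,open(n+"13.pkl","wb"))
w=load("wrist13"); crop(w,215,150,290,230,8,"pics/z_w13.png")
crop(load("side13"),190,240,300,350,5,"pics/c_d13.png")
crop(load("scene13"),110,90,220,200,5,"pics/c_s13.png")
E
```

```text
time: 20.58
position: [0.4415, -0.1922, 0.107]
tool_rot: [0.166, -3.136, -0.001]
ft_force: [-0.3, -0.6, 0.3]
grip_width: 0.2
t 20.57 pos [ 0.4415 -0.1922  0.107 ] f [-0.28 -0.65  0.33] grip 0.2
 turn (deg, tool) [ 0.03 -0.04 -0.06]  shift in present tool axes [0.0003 0.0012 0.007 ]  in final axes [0.0004 0.0012 0.007 ]
```

View pics/z_w13.png

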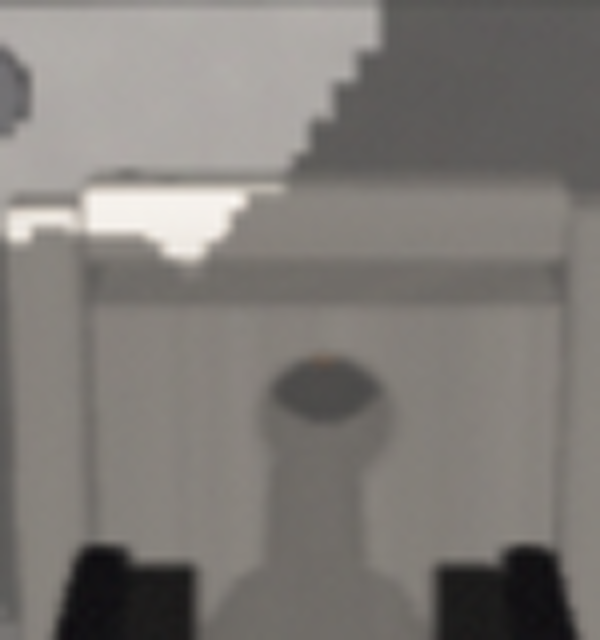

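View pics/c_d13.png

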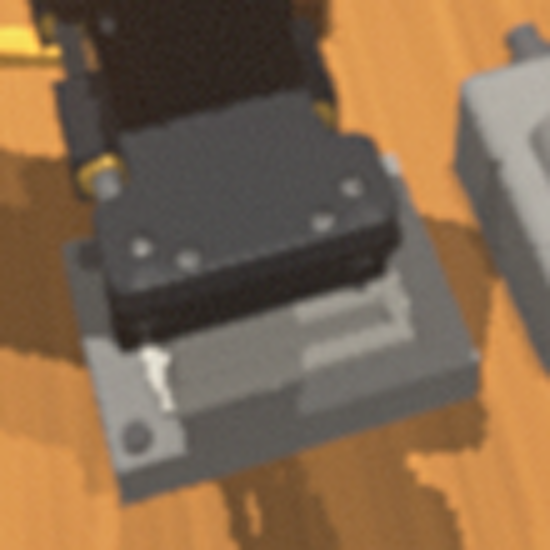

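View pics/c_s13.png

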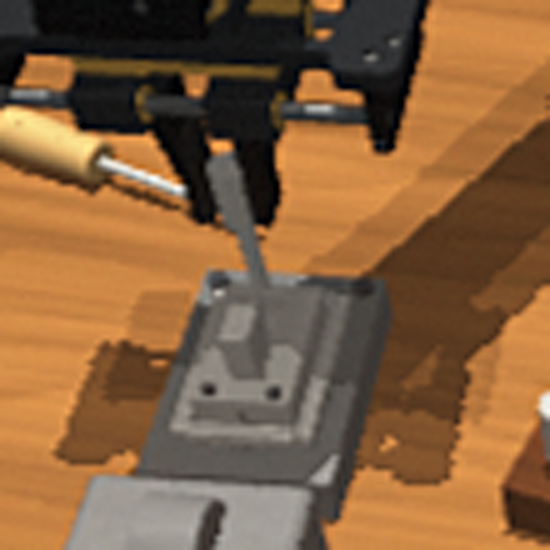

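Run:
```python
from h import *
w=load("wrist11")
p=on_plane(w,(232.5)/12-.5+235,(115.5)/12-.5+195,.1074,True); print("tip -x edge, wrist11 minus tcp",p[:2]-[.5055,.0224])
w=load("wrist12")
f=lambda w,X,Y,s,u0,v0,z: on_plane(w,(X+.5)/s-.5+u0,(Y+.5)/s-.5+v0,z,True)
print("tip edge 12 - tcp",f(w,322,495,11,225,160,.107)[:2]-[.443,-.1882])
a=f(w,292,197,11,225,160,.046);b=f(w,292,340,11,225,160,.046); print("hole12 - tcp",((a+b)/2)[:2]-[.443,-.1882],"dia",np.linalg.norm(a-b))
w=load("wrist13")
a=f(w,262,412,8,215,150,.046);b=f(w,392,412,8,215,150,.046); print("hole13 y - tcp",((a+b)/2)[:2]-[.4415,-.1922],"dia",np.linalg.norm(a-b)); a=f(w,326,353,8,215,150,.046); print("hole -x edge - tcp",a[:2]-[.4415,-.1922])
print("die front edge, bar inner",f(w,326,302,8,215,150,.046)[:2]-[.4415,-.1922])
print("shank base", f(w,315,500,8,215,150,.07)[:2]-[.4415,-.1922])
```

```text
tip -x edge, wrist11 minus tcp [-0.00411606  0.00162487]
tip edge 12 - tcp [-0.00269018  0.00192533]
hole12 - tcp [-0.00275482 -0.00063719] dia 0.012758055590071113
hole13 y - tcp [-0.00220719  0.00313852] dia 0.01282493111420663
hole -x edge - tcp [-0.00822944  0.00239307]
die front edge, bar inner [-0.01337162  0.00184247]
shank base [-0.00153787  0.00200327]
```

```bash
python3 -m pendant '[[[0,0,0],[0.0011,0.0013,0],1],[[0,0,0],[0,0,0.005],1],[[0,0,0],[0,0,0.004],1],[[0,0,0],[0,0,0],1],[[0,0,0],[0,0,0],1]]' 25
python3 - <<'E'
from h import *
from bench import eyes
plan([.441,-.191,.1],tgt_rot(96.1))
for n in("side","wrist","scene"):
    im=eyes.get_image(n); pickle.dump(im,open(n+"14.pkl","wb"))
w=load("wrist14"); crop(w,225,170,280,230,10,"pics/z_w14.png")
crop(load("scene14"),135,110,185,180,8,"pics/c_s14.png")
E
```

```text
time: 21.35
position: [0.4398, -0.1909, 0.0975]
tool_rot: [0.165, -3.135, -0.001]
ft_force: [0.6, 0.4, -0.9]
grip_width: 0.204
t 21.35 pos [ 0.4398 -0.1909  0.0975] f [ 0.65  0.37 -0.93] grip 0.204
 turn (deg, tool) [ 0.04 -0.1  -0.06]  shift in present tool axes [-0.0012 -0.0003 -0.0025]  in final axes [-0.0012 -0.0003 -0.0025]
```

View pics/z_w14.png

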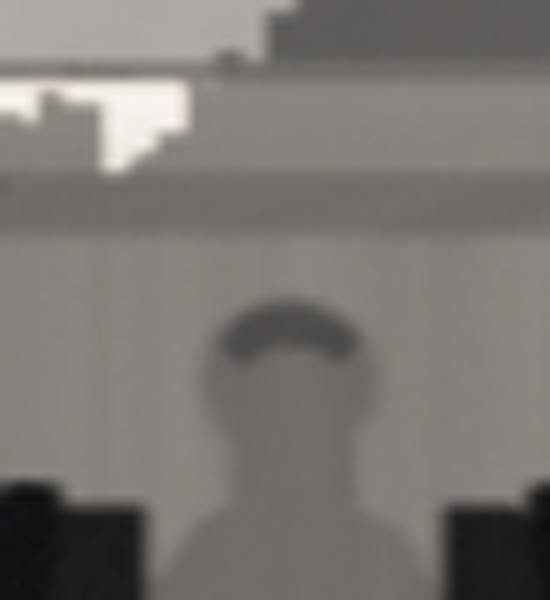

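View pics/c_s14.png

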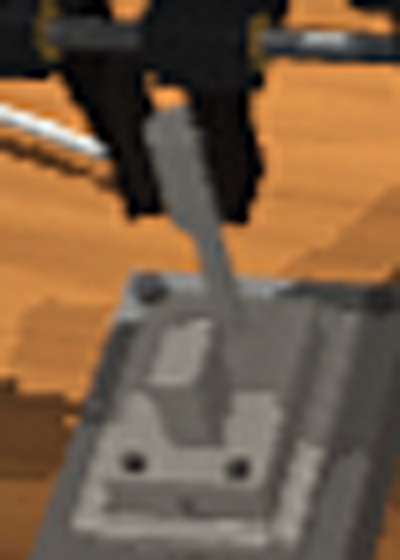

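The tip now stands inside the hole's rim, with rim centre x=291, shank centre x=296 and an even gap at the front. I'll lower in small steps and watch the force.

```bash
python3 -m pendant '[[[0,0,0],[0.0002,0,0.002],1],[[0,0,0],[0,0,0.002],1],[[0,0,0],[0,0,0.002],1],[[0,0,0],[0,0,0.002],1],[[0,0,0],[0,0,0],1],[[0,0,0],[0,0,0],1]]' 25
python3 - <<'E'
from h import *
plan([.441,-.191,.054],tgt_rot(96.1))
E
```

```text
time: 22.25
position: [0.4396, -0.1909, 0.0896]
tool_rot: [0.166, -3.136, -0.001]
ft_force: [-0.2, 0.3, -0.1]
grip_width: 0.198
t 22.25 pos [ 0.4396 -0.1909  0.0896] f [-0.21  0.35 -0.15] grip 0.198
 turn (deg, tool) [ 0.04 -0.09 -0.05]  shift in present tool axes [-0.0014 -0.0003  0.0356]  in final axes [-0.0013 -0.0003  0.0356]
```

```bash
python3 -m pendant '[[[0,0,0],[0,0,0.003],1],[[0,0,0],[0,0,0.003],1],[[0,0,0],[0,0,0.003],1],[[0,0,0],[0,0,0.003],1],[[0,0,0],[0,0,0.003],1],[[0,0,0],[0,0,0.003],1],[[0,0,0],[0,0,0],1],[[0,0,0],[0,0,0],1]]' 25
python3 - <<'E'
from h import *
plan([.441,-.191,.054],tgt_rot(96.1))
E
```

```text
time: 23.25
position: [0.4396, -0.1909, 0.0716]
tool_rot: [0.165, -3.136, -0.001]
ft_force: [-0.9, 1.6, -1.8]
grip_width: 0.2
t 23.25 pos [ 0.4396 -0.1909  0.0716] f [-0.86  1.62 -1.75] grip 0.2
 turn (deg, tool) [ 0.04 -0.09 -0.06]  shift in present tool axes [-0.0014 -0.0003  0.0176]  in final axes [-0.0014 -0.0003  0.0176]
```

```bash
python3 -m pendant '[[[0,0,0],[0,0,0.003],1],[[0,0,0],[0,0,0.003],1],[[0,0,0],[0,0,0.003],1],[[0,0,0],[0,0,0.003],1],[[0,0,0],[0,0,0.002],1],[[0,0,0],[0,0,0.002],1],[[0,0,0],[0,0,0],1],[[0,0,0],[0,0,0],1]]' 25
python3 - <<'E'
from h import *
from bench import eyes
plan([.441,-.191,.054],tgt_rot(96.1))
im=eyes.get_image("scene"); pickle.dump(im,open("scene15.pkl","wb")); crop(im,125,110,195,190,8,"pics/c_s15.png")
E
```

```text
time: 24.25
position: [0.4396, -0.1909, 0.0556]
tool_rot: [0.165, -3.136, -0.001]
ft_force: [0.5, -0.2, -0.1]
grip_width: 0.196
t 24.25 pos [ 0.4396 -0.1909  0.0556] f [ 0.54 -0.16 -0.14] grip 0.196
 turn (deg, tool) [ 0.04 -0.08 -0.06]  shift in present tool axes [-0.0014 -0.0003  0.0016]  in final axes [-0.0014 -0.0003  0.0016]
```

View pics/c_s15.png

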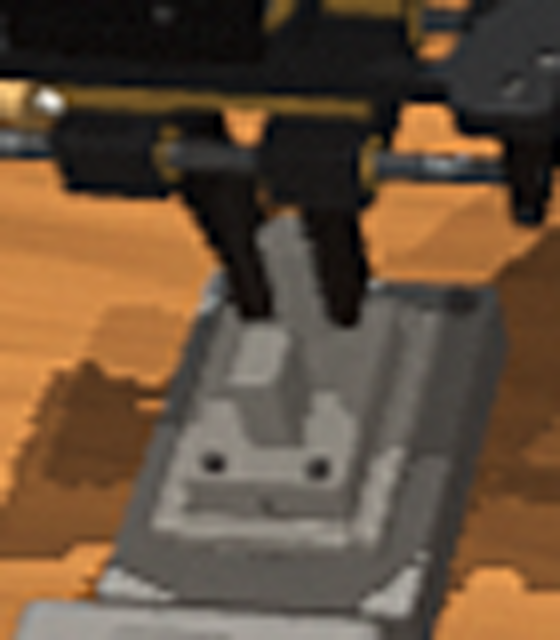

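The pin is nearly home. I'll go down until the head touches.

```bash
python3 -m pendant '[[[0,0,0],[0,0,0.001],1],[[0,0,0],[0,0,0.001],1],[[0,0,0],[0,0,0.0005],1],[[0,0,0],[0,0,0.0005],1],[[0,0,0],[0,0,0],1],[[0,0,0],[0,0,0],1]]' 15
python3 - <<'E'
from h import *
plan([.441,-.191,.054],tgt_rot(96.1))
E
```

```text
time: 25.05
position: [0.4396, -0.1908, 0.0526]
tool_rot: [0.166, -3.136, -0.001]
ft_force: [-0.6, -0.7, -0.3]
grip_width: 0.197
t 25.05 pos [ 0.4396 -0.1908  0.0526] f [-0.58 -0.69 -0.26] grip 0.197
 turn (deg, tool) [ 0.04 -0.09 -0.05]  shift in present tool axes [-0.0014 -0.0003 -0.0014]  in final axes [-0.0014 -0.0003 -0.0014]
```

```bash
python3 -m pendant '[[[0,0,0],[0,0,0.0005],1],[[0,0,0],[0,0,0],0.5],[[0,0,0],[0,0,0],0.3],[[0,0,0],[0,0,0],0.1],[[0,0,0],[0,0,0],0],[[0,0,0],[0,0,0],0]]' 10
python3 -m pendant '[[[0,0,0],[0,0,-0.005],0],[[0,0,0],[0,0,-0.015],0],[[0,0,0],[0,0,-0.03],0],[[0,0,0],[0,0,-0.04],0],[[0,0,0],[0,0,-0.04],0],[[0,0,0],[0,0,-0.03],0],[[0,0,0],[0,0,0],0],[[0,0,0],[0,0,0],0]]' 10
python3 - <<'E'
from h import *
from bench import eyes
plan([.441,-.191,.054],tgt_rot(96.1))
for n in("side","wrist","scene"):
    im=eyes.get_image(n); pickle.dump(im,open(n+"16.pkl","wb"))
crop(load("wrist16"),0,0,512,384,1.5,"pics/c_w16.png")
crop(load("side16"),180,200,320,350,4.5,"pics/c_d16.png")
crop(load("scene16"),110,100,400,340,2.5,"pics/c_s16.png")
E
```

```text
time: 25.8
position: [0.4395, -0.1908, 0.0521]
tool_rot: [0.166, -3.136, -0.001]
ft_force: [-0.1, -0.1, -0.4]
grip_width: 0.485
time: 26.8
position: [0.4394, -0.1908, 0.2119]
tool_rot: [0.165, -3.135, -0.002]
ft_force: [0.1, 0.4, 0.5]
grip_width: 0.495
t 26.8 pos [ 0.4394 -0.1908  0.2119] f [0.08 0.45 0.47] grip 0.495
 turn (deg, tool) [ 0.06 -0.1  -0.06]  shift in present tool axes [-0.0018 -0.0006  0.1579]  in final axes [-0.0015 -0.0004  0.1579]
```

View pics/c_w16.png

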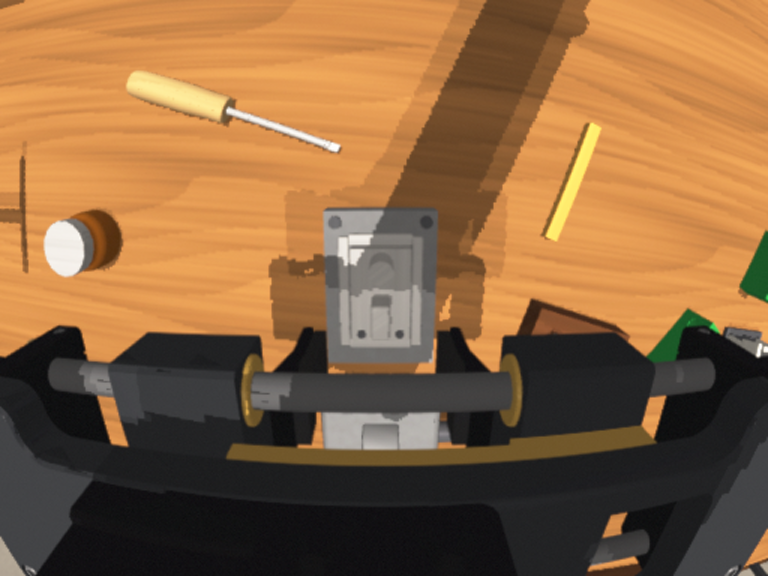

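View pics/c_d16.png

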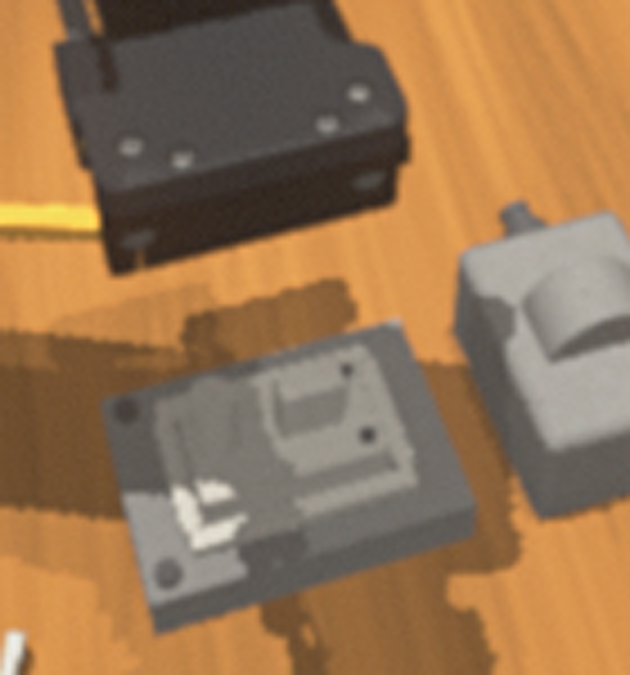

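View pics/c_s16.png

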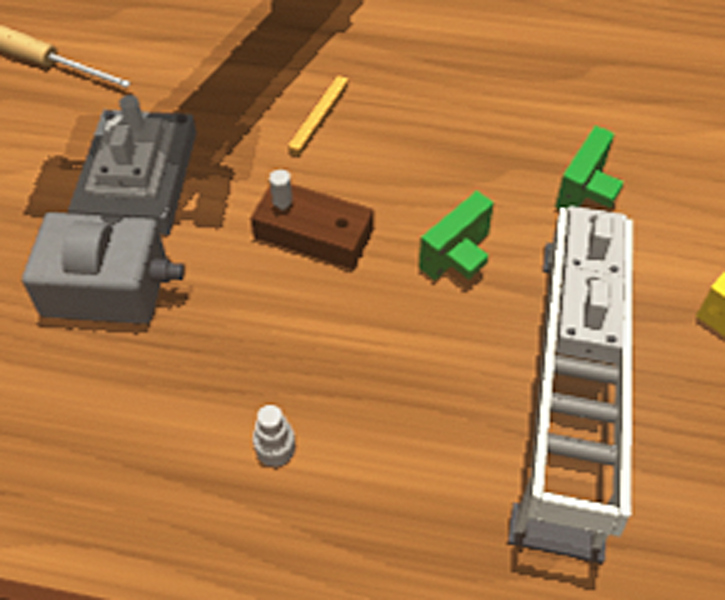

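Everything stands as wanted in view. I'll check the pin head height and position and the rib positions numerically.

Run:
```python
from h import *
for n in("scene16","side16"):
    im=load(n);W=cloud(im)
    m=(np.hypot(W[...,0]-.441,W[...,1]+.191)<.016)&(W[...,2]>.055)&(W[...,2]<.1)
    z=W[...,2][m]; t=m&(W[...,2]>np.nanpercentile(z,97)-.004)
    print(n,"head top",np.nanpercentile(z,[50,90,97]), (np.nanmin(W[t],0)+np.nanmax(W[t],0))/2,t.sum())
    m=(W[...,0]>.465)&(W[...,0]<.5)&(W[...,1]>-.2)&(W[...,1]<-.17)&(W[...,2]>.066)&(W[...,2]<.09)
    print(" press rib",np.nanmean(W[m],0),m.sum())
    m=(W[...,0]>.425)&(W[...,0]<.51)&(W[...,1]>-.215)&(W[...,1]<-.16)&(np.abs(W[...,2]-.046)<.004)
    P=W[m]; A=np.c_[P[:,:2]-P[:,:2].mean(0),np.ones(len(P))]; print(" die top plane",np.linalg.lstsq(A,P[:,2],rcond=None)[0],len(P))
    for x0 in (.5,.57,.645):
        m=(W[...,0]>x0)&(W[...,0]<x0+.06)&(W[...,1]>.22)&(W[...,1]<.26)
        zz=W[...,2]-.1763*(W[...,0]-.5)
        if not m.any(): continue
        m&=zz>np.nanmax(zz[m])-.006
        print(" rib",m.sum(),np.round(np.nanmean(W[m],0),4))
```

```text
scene16 head top [0.07434175 0.08053925 0.08118078] [ 0.44090146 -0.19082943  0.07957603] 36
 press rib [ 0.48095205 -0.18657682  0.07350575] 75
 die top plane [-0.00771269 -0.0136463   0.04706979] 356
 rib 70 [0.5288 0.2379 0.1046]
 rib 82 [0.6017 0.2359 0.1165]
 rib 28 [0.679  0.2591 0.0927]
side16 head top [0.07752372 0.0797549  0.08028993] [ 0.43979314 -0.1910862   0.07871638] 87
 press rib [ 0.47747879 -0.1895036   0.07380482] 144
 die top plane [9.83402888e-06 2.39125594e-02 4.69607297e-02] 690
 rib 1 [0.5597 0.2224 0.0829]
 rib 41 [0.6    0.2342 0.1166]
 rib 22 [0.6773 0.2589 0.0918]
```

The head top reads 0.079 (home 0.078, and the depth reads about 1.3 mm high). The die is flat at 0.046, and the two ribs in the lane are within 1 mm of the first two places. The arm is clear, so I'm handing in.

Run:
```python
from bench import order, monitor
print(order.close_job()); print(monitor.get_state()["time"])
```

```text
the job is handed in; nothing more can be done
None
the job is handed in; nothing more can be done
```

I lifted the front die out along the lane normal and the other two rolled forward. I set the die in the pocket with gentle contact (about 12 N) and lowered the long pin through it until its head rested on the die. Then I let go, backed off and handed the job in; the last clock reading was about 27 s, and no verdict is reported.

**Last checks:**
- **Pin:** the head top is at about 0.079 m (home 0.078, and the depth reads about 1.3 mm high). It is within about 1–2 mm of the hole axis.
- **Die in the press:** its top is at 0.047 m and flat. The bench was visible through both holes before the pin went in.
- **Dies in the lane:** the ribs of the second and third dies are within about 1 mm of where the first and second ribs stood at the start.
- **Left alone:** the short pin is in its block. Both collet-like objects and the green and yellow look-alikes were never approached, and those in the last view stand where they were.

**Disagreements:**
- The wrist camera read about 2–3 mm away from the other two cameras and the arm's own position. I aligned the die and pin by comparing them within single images.
- In the last check, the side camera could not measure the front rib in the lane: only one point was in view. That reading rests on the scene camera alone.

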